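# Close up a loaded dry-block heater: tuck the cover under the lapped flap and hold it flat

### The job

Finish loading the dry-block heater and close it: stand the red-capped vial upright in the empty middle well, then take the metal cover by its handle and slide its rear edge under the overlapping front edge of the amber flap until it meets the stop, without lifting the flap (the samples under it must stay in the dark) and without disturbing the other vials. The sprung seal strip pushes the cover's front up, so finish while pressing the cover down flat and square on the heater: keep holding it down, do not let go.

Things in the scene. Friction and masses are not known exactly. Their poses are not given: they have to be found in the camera images.
- heater: white heater fixed on the bench, 175 x 160 mm. Origin: centre of its underside; x to its back (flap side), y to its left, z up; control panel on the -x front. Open chamber x -70 to 20, y -68 to 68 mm; block top in it z 68, three wells at x -35, y -40/0/40 mm, 17.5 wide, 20 deep. Rails, front wall and rear ledge round the chamber level at z 90 mm carry the cover
- free_well (a point): centre of the floor of the empty middle well (heater frame x = -35, y = 0, z = 48 mm); z up
- stop (a point): foot of the step behind the ledge that stops the cover's rear edge (heater frame x = 30, y = 0, z = 90 mm); behind it the body is raised to z = 96.5 mm
- flap (a joint): amber flap, 156 mm wide, 4 thick, 100 g, unlatched, hinged at heater frame x 85, z 100.5 mm. 0 = lying shut on the raised rear body, grows (rad) as its front edge rises. It laps forward over the ledge from x 30 to x 5 mm, its underside at z 96.5 (6.5 mm above the ledge); then a lead-in lip turns up to x -6 mm, its lower edge there about z 101 mm
- flap_edge (a point): middle of the front end of the flap's lead-in lip, heater frame x = -5.5, z = 103 mm
- seal (a joint): black rubber seal strip in the front wall, 124 mm along y at heater frame x = -77 mm, on springs: its top stands 5 mm above the rails at value 0; the value (m) grows as it is pressed down, 0.005 = level with the rails. Takes about 2 N to start and 5 N to press level; springs back when let go
- cover: loose grey metal cover plate, 112 (x) x 152 (y) x 4 mm, about 0.22 kg, lying on the bench. Origin: centre of its underside; z up. It is symmetric: either 152 mm edge may go under the flap. Home: its origin is at heater frame x = -26, y = 0, z = 90 mm, square with the heater
- cover_handle (a point): middle of the cover's black bar handle, 32 mm above the plate's underside: a flat bar 10 mm thick in x, 100 mm long along y, 16 mm tall (z 24 to 40 mm)
- vial_red: amber vial with a red cap, 15 mm wide, 34 mm tall, stands on the bench; origin: centre of its bottom, z up. In a well it stands 14 mm proud of the block, 8 mm below the rails
- vial_black: white vial with a black cap, same size, on the bench: leave alone
- vial_left: white vial with a blue cap, same size, in the well at heater y = +40 mm: leave alone
- vial_right: white vial with a blue cap, same size, in the well at heater y = -40 mm: leave alone

How it is judged:
On the way, in this order (a step that is already met when the one before it is completed fails the run):
1. the red-capped vial stands released in the empty well (horizontal distance between vial_red and free_well below 0.005 m and z of vial_red in the frame of heater below 0.052 m and contact force between the fingers and vial_red below 0.05 N), for 0.2 s.
2. the cover's rear edge is tucked at least 10 mm under the flap's lap, the flap still down (x of cover in the frame of heater above -0.041 m and z of cover in the frame of heater between 0.085 and 0.0965 m and angle between the x axis of cover and the x axis of heater, either way round below 0.15 rad and value of joint flap below 0.07 rad and y of cover in the frame of heater between -0.02 and 0.02 m), for 0.1 s.
At the end, for the whole second after the job is handed in: the gripper still presses the cover: within 5 mm of the stop under the flap, sideways within 7 mm, square within 0.06 rad, flat within 0.02 rad, seal strip down at least 3.8 of 5 mm, flap shut (under 0.03 rad), red-capped vial upright in its well (x of cover in the frame of heater above -0.031 m and y of cover in the frame of heater between -0.007 and 0.007 m and angle between the x axis of cover and the x axis of heater, either way round below 0.06 rad and angle between cover's own z axis and vertical below 0.02 rad and value of joint seal above 0.0038 m and value of joint flap below 0.03 rad and contact force between the fingers and cover above 2 N and horizontal distance between vial_red and free_well below 0.005 m and z of vial_red in the frame of heater below 0.052 m and angle between vial_red's own z axis and vertical below 0.2 rad and linear speed of cover below 0.01 m/s and z of cover in the frame of heater below 0.092 m); the arm keeps its last pose, push and grip.
It fails at once if the flap is lifted (its front edge raised more than about 6 mm) (value of joint flap above 0.07 rad).
It fails at once if a vial already in the block or the black-capped vial is disturbed (distance of any of vial_left, vial_right from where it was at the start of the episode above 0.012 m or distance of vial_black from where it was at the start of the episode above 0.03 m).
It also fails if it takes over 48 s, if anything falls off the work surface, if the arm or the gripper's body presses on something with over 40 N, if the wrist force passes 120 N, or if a joint passes its speed limit or range.

### The arm

A 6-joint arm with a two-finger parallel gripper is mounted at the origin on a cart in front of the work surface, level with it; the furniture and walls round the work are solid. World frame = base frame: x ahead of the robot, y to its left, z up, the work surface at z = 0. Lengths are in m, angles in rad, forces in N, time in s.
With the tool pointing down it reaches from about 0.375 to 0.975 m from the base axis. Payload 3.8 kg.
Tool frame: the origin (TCP) lies between the finger pads; the fingertips stand 17 mm ahead of it and the grasp point (between the pads) lies 2 mm behind it; y points along the fingers, z is the direction in which the jaws open and shut, and the axes are right-handed (so a half turn about y gives the same grasp; the last joint's range is limited). The gripper opens to 85 mm and grips with 20 to 120 N. Pads are 22 mm wide; open, the fingers measure 114 mm over their backs; the gripper's body (76 mm by 85 mm) begins 54 mm behind the grasp point. The pads swing forward as they close: fully open they stand 13 mm farther back than shut.
Start: joints at [-1.329, 0.264, 1.604, -0, 1.274, -0.037], TCP at [0.186, -0.649, 0.224] pointing down, gripper open.
Joint ranges: [-2.63, 2.63], [-0.94, 2.18], [0.31, 2.57], [-1.31, 4.45], [0, 2.66], [-2.55, 2.55]. Speed limits (rad/s): [2.57, 2.57, 3.14, 3.14, 3.14, 3.14].

### API

Orientations are given as a rotation vector (axis times angle).
In Python, from workcell import bot, eyes, nets gives the robot as it stands. The module is installed in compiled form; this text tells all that it offers.
- The arm moves only by the tool jog_arm, never from a script. Its arguments are lists of equal length, an entry for each row: "turn": the turn, a rotation vector about the tool's x, y, z in rad, a list of three; "slide": the shift along the tool's x, y, z in mm, a list of three; "grip": the opening in per cent of the stroke, from 0 (shut) to 100 (fully open). A call has 1 to 5 rows; each row shifts and turns the commanded pose from where the row before left it, along the tool's axes as they then stand; what a row does not reach is not made up. A row lasts 1/10 s, in which the tool goes at most 50 mm and 8.59 degrees, less where a joint would pass 70% of its speed; a pose out of reach is approached as far as the arm can. A call with a gripper value outside its range is refused whole. The fingers move at their own pace and stop on an object; "newtons" is the grip in N (left out, the last holds). Time passes only in rows, so rows that do not move let the fingers close. It gives the time, the measured TCP pose, the force and the opening at its end, in the units of the state.
- bot.read_state(): the state, without advancing time (a new reading comes with each control period).
- eyes.read_camera(name): name is "scene" or "top" or "wrist"; returns a dict with "img" (400x640x3 uint8, red, green, blue), "depth" (400x640 float32, m along the optical axis (not along the pixel's ray), 0 where there is no reading), "intrinsics" (3x3 intrinsics, pixels), "position" and "rotation" of the camera in the world. Camera axes: x right, y down, z forward; pixel columns grow to the right and rows downward; lengths in m; the calibration is good to about 2 mm. A picture is of the moment at which its call begins.
- bot.finish_job(): hands the job in, once; it reports no verdict.
Trained networks look in a picture, given as the dict that the camera call returned (one of the last four; its "shot" number tells which), for a name from the list of things; names that differ only in an ending like _2 or _b are one class to them, and where a whole thing is asked for, a point or a joint stands for the part that bears it (a point fixed in the world has none). Each returns a list of dicts, best first, with "conf" (0 to 1); they miss things now and then, are a little off and sometimes report something else, mostly with a low value. They report only what shows in the picture. A call takes as long as a camera call.
- nets.search_frame(thing, picture): "xyz" ([x, y, z] in m, in the coordinates of the camera as it stood for that picture, good to about 4 mm: the middle of the surface that is visible of it).
The state is a dict: "time": time; "q": joint angles; "joint_vel": joint speeds; "joint_torque": joint torques, N m; "tool_pos": TCP position; "tcp_rot": TCP orientation; "wrist_force": force on the tool from outside, world axes, zero at the start; "torque": the same for the moment, N m; "width": opening from 0.0 (shut) to 1.0 (fully open).
Only numpy, scipy, OpenCV 4.12 (cv2) and the standard library are available. Lean on these libraries where they do the work, as an engineer would, in place of code of your own. Each camera call takes 0.05 s, during which the arm holds its last target.

## Working session

There is one attempt and no reset: what is moved stays moved. The work goes in short steps, Python scripts to look and compute and a tool call to move; the robot and the scene stay as the last step left them, time stands still between calls to the robot, and variables do not carry over. Pictures are saved under pics/ and viewed, and the job is handed in when it is done.

Besides the shell and the picture viewer there is one more tool, called after "Call:" as a command line: name --argument value ..., lists and objects as JSON in quotes. jog_arm: Moves the arm, as the interface text tells. Its arguments: {"type":"object","properties":{"turn":{"type":"array"},"slide":{"type":"array"},"grip":{"type":"array"},"newtons":{"type":"number"}},"required":["turn","slide","grip"]}

```bash
mkdir -p pics; ls
cat > h.py <<'E'
import numpy as np, cv2
from scipy.spatial.transform import Rotation as R
from workcell import bot, eyes, nets
def cam(n,save=None):
    p=eyes.read_camera(n)
    if save: cv2.imwrite('pics/'+save+'.png',p['img'][:,:,::-1])
    return p
def rotm(p):
    r=np.array(p['rotation'],float)
    return r if r.shape==(3,3) else R.from_rotvec(r).as_matrix()
def w(p,xyz): return rotm(p)@np.array(xyz)+np.array(p['position'])
def pix(p,u,v,d=None):
    K=np.array(p['intrinsics']); d=p['depth'][int(v),int(u)] if d is None else d
    return w(p,[(u-K[0,2])/K[0,0]*d,(v-K[1,2])/K[1,1]*d,d])
def cloud(p):
    K=np.array(p['intrinsics']); d=p['depth']; v,u=np.mgrid[:400,:640]
    c=np.stack([(u-K[0,2])/K[0,0]*d,(v-K[1,2])/K[1,1]*d,d],-1)
    return c@rotm(p).T+np.array(p['position'])
E
python3 - <<'E'
from h import *
np.set_printoptions(precision=4,suppress=True)
s=bot.read_state();print(s)
for n in ['scene','top']:
    p=cam(n,n+'0');print(n,p['position'],p['rotation'],p['intrinsics'])
    for t in ['heater','flap','cover','cover_handle','vial_red','vial_black','vial_left','seal']:
        for r in nets.search_frame(t,p)[:2]: print(t,round(r['conf'],2),w(p,r['xyz']))
print(bot.read_state()['time'])
E
```

```text
pics
{'time': 0.0, 'q': array([-1.3289,  0.2648,  1.6054,  0.    ,  1.2737, -0.0369]), 'joint_vel': array([ 0.0004,  0.001 , -0.0005,  0.0011,  0.0005,  0.0005]), 'joint_torque': array([  0.0009, -51.5109, -36.7318,   0.0001,   0.0131,   0.    ]), 'tool_pos': array([ 0.1856, -0.6482,  0.2222]), 'tcp_rot': array([-0.291 ,  2.0746, -2.0698]), 'wrist_force': array([-0.2694,  0.2993, -0.5178]), 'torque': array([ 0.0221, -0.0058,  0.0348]), 'width': 1.0028851743481073}
scene [ 0.0319 -1.1019  0.8143] [-2.1768  0.6153 -0.2744] [[505.1809   0.     322.9794]
 [  0.     505.1809 195.8249]
 [  0.       0.       1.    ]]
heater 0.63 [ 0.5004 -0.4861  0.085 ]
heater 0.21 [ 0.515  -0.2334  0.0224]
flap 0.87 [ 0.5394 -0.4967  0.1   ]
cover 0.81 [ 0.5185 -0.1092  0.0019]
cover 0.58 [ 0.5393 -0.4945  0.0967]
cover_handle 0.73 [ 0.4316 -0.2434  0.0213]
cover_handle 0.71 [ 0.5193 -0.1047  0.0032]
vial_red 0.42 [ 0.431  -0.2426  0.0204]
vial_black 0.59 [ 0.5135 -0.2357  0.0217]
vial_left 0.62 [ 0.5428 -0.4957  0.0982]
vial_left 0.6 [ 0.5508 -0.4054  0.0753]
seal 0.65 [ 0.4931 -0.3885  0.0911]
top [ 0.3967 -0.2953  1.1882] [-2.174   2.1805 -0.0938] [[515.9545   0.     315.7014]
 [  0.     515.9545 187.133 ]
 [  0.       0.       1.    ]]
heater 0.59 [ 0.5236 -0.4486  0.0995]
flap 0.87 [ 0.5465 -0.4906  0.0985]
cover 0.91 [ 0.5169 -0.0864  0.0008]
cover_handle 0.83 [ 0.5168 -0.0885  0.004 ]
vial_red 0.23 [ 0.5418 -0.4001  0.0776]
vial_left 0.5 [ 0.5425 -0.4005  0.0806]
seal 0.5 [ 0.4938 -0.3841  0.0929]
0.9
```

View pics/scene0.png

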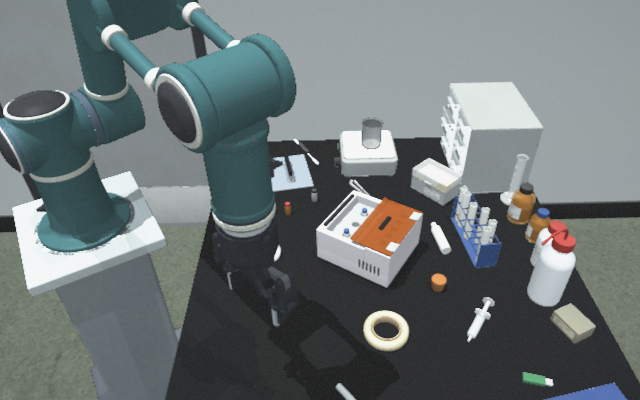

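View pics/top0.png

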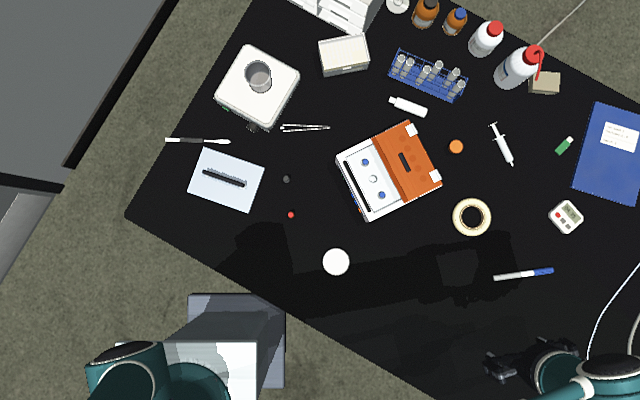

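Run:
```python
from h import *
np.set_printoptions(precision=4,suppress=True)
p=cam('top'); np.savez('top.npz',**{k:np.array(p[k]) for k in ['img','depth','intrinsics','position','rotation']})
c=cloud(p); im=p['img'].astype(int)
z=c[...,2]
# heater: by region and height
m=(z>0.06)&(z<0.13)&(np.hypot(c[...,0]-.525,c[...,1]+.46)<.16)
print(m.sum(), np.percentile(z[m],[5,25,50,75,95]))
xy=(c[m][:,:2]*1000).astype(np.float32)
print('heater rect',cv2.minAreaRect(xy))
# flap: orange
fl=m&(im[...,0]>150)&(im[...,2]<80)
xy=(c[fl][:,:2]*1000).astype(np.float32); print('flap',cv2.minAreaRect(xy),np.median(z[fl]))
cv=(np.hypot(c[...,0]-.517,c[...,1]+.088)<.13)&(im.sum(-1)>350)
print(cv.sum()); print('cover',cv2.minAreaRect((c[cv][:,:2]*1000).astype(np.float32)),np.median(z[cv]))
hd=(np.hypot(c[...,0]-.517,c[...,1]+.088)<.07)&(z>.03)
print('handle',hd.sum(),cv2.minAreaRect((c[hd][:,:2]*1000).astype(np.float32)),np.median(z[hd]))
red=(np.hypot(c[...,0]-.431,c[...,1]+.243)<.04)&(im[...,0]>120)&(im[...,1]<90)
print('red',red.sum(),c[red].mean(0))
cv2.imwrite('pics/topz.png',cv2.resize(p['img'][90:280,180:460,::-1],None,fx=2.8,fy=2.8,interpolation=cv2.INTER_CUBIC))
```

```text
6213 [0.0651 0.0693 0.0964 0.1003 0.1036]
heater rect ((527.3892211914062, -450.32501220703125), (159.4163818359375, 180.49818420410156), 26.37508773803711)
flap ((545.6052856445312, -487.54632568359375), (154.35963439941406, 92.7484359741211), 26.782608032226562) 0.09999583758587527
3089
cover ((549.9580688476562, -96.24032592773438), (155.10043334960938, 179.9969482421875), 70.61215209960938) 0.003393771985319649
handle 203 ((516.9772338867188, -86.01266479492188), (100.36337280273438, 10.201701164245605), 70.65906524658203) 0.03906043609990961
red 14 [ 0.4357 -0.2384  0.0291]
```

View pics/topz.png

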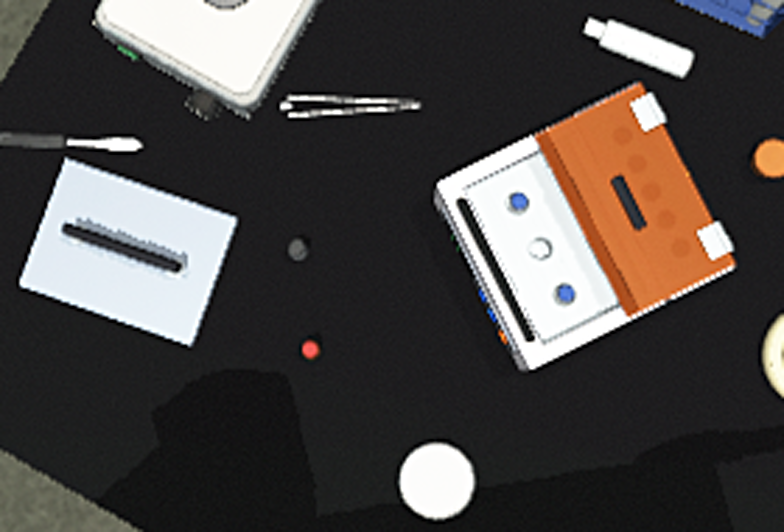

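```bash
cat >> h.py <<'E'
def tool(s=None):
    s=s or bot.read_state(); return np.array(s['tool_pos']),R.from_rotvec(s['tcp_rot']).as_matrix(),s
def Rdown(ang):
    # tool y down, tool z (jaw) along heading ang (rad, world)
    z=np.array([np.cos(ang),np.sin(ang),0]);y=np.array([0,0,-1.]);x=np.cross(y,z)
    return np.stack([x,y,z],1)
def plan(tp,ang,n=None,vmax=48,wmax=0.145):
    """rows from measured pose to target pos tp, jaw heading ang (mod pi not applied)"""
    pos,Rm,s=tool(); Rt=Rdown(ang)
    rv=R.from_matrix(Rm.T@Rt).as_rotvec(); d=np.linalg.norm(np.array(tp)-pos)*1000
    k=n or int(max(1,np.ceil(d/vmax),np.ceil(np.linalg.norm(rv)/wmax)))
    Rc=Rm; print('rows',k,'dist',d,'rv',rv)
    T=[];S=[]
    for i in range(k):
        dw=(np.array(tp)-pos)*1000/k
        # assume slide in frame at row start
        S.append([round(float(a),1) for a in Rc.T@dw]); T.append([round(float(a),3) for a in rv/k])
        Rc=Rc@R.from_rotvec(rv/k).as_matrix()
    for i in range(0,k,5): print('turn',T[i:i+5],'slide',S[i:i+5])
E
python3 - <<'E'
from h import *
np.set_printoptions(precision=4,suppress=True)
p,r,s=tool(); print(r, np.degrees(np.arctan2(r[1,2],r[0,2])))
for a in (26.6,26.6-180): 
    plan([.435,-.238,.16],np.radians(a))
c=cam('wrist','wrist0'); print(c['position']-p, r.T@(c['position']-p)); print(r.T@rotm(c),c['intrinsics'])
E
```

```text
[[-0.9614 -0.      0.2752]
 [-0.2752 -0.     -0.9614]
 [ 0.     -1.      0.    ]] -74.02658052582292
rows 13 dist 484.79817613105985 rv [-0.     -1.7563  0.    ]
turn [[-0.0, -0.135, 0.0], [-0.0, -0.135, 0.0], [-0.0, -0.135, 0.0], [-0.0, -0.135, 0.0], [-0.0, -0.135, 0.0]] slide [[-27.1, 4.9, -25.1], [-30.3, 4.9, -21.2], [-32.9, 4.9, -17.0], [-34.8, 4.9, -12.4], [-36.2, 4.9, -7.6]]
turn [[-0.0, -0.135, 0.0], [-0.0, -0.135, 0.0], [-0.0, -0.135, 0.0], [-0.0, -0.135, 0.0], [-0.0, -0.135, 0.0]] slide [[-36.9, 4.9, -2.6], [-36.9, 4.9, 2.4], [-36.2, 4.9, 7.3], [-34.9, 4.9, 12.1], [-33.0, 4.9, 16.7]]
turn [[-0.0, -0.135, 0.0], [-0.0, -0.135, 0.0], [-0.0, -0.135, 0.0]] slide [[-30.4, 4.9, 21.0], [-27.3, 4.9, 24.9], [-23.7, 4.9, 28.4]]
rows 11 dist 484.79817613105985 rv [-0.      1.3853 -0.    ]
turn [[-0.0, 0.126, -0.0], [-0.0, 0.126, -0.0], [-0.0, 0.126, -0.0], [-0.0, 0.126, -0.0], [-0.0, 0.126, -0.0]] slide [[-32.1, 5.8, -29.7], [-28.1, 5.8, -33.5], [-23.7, 5.8, -36.7], [-18.9, 5.8, -39.4], [-13.8, 5.8, -41.5]]
turn [[-0.0, 0.126, -0.0], [-0.0, 0.126, -0.0], [-0.0, 0.126, -0.0], [-0.0, 0.126, -0.0], [-0.0, 0.126, -0.0]] slide [[-8.4, 5.8, -42.9], [-3.0, 5.8, -43.6], [2.5, 5.8, -43.6], [8.0, 5.8, -43.0], [13.3, 5.8, -41.6]]
turn [[-0.0, 0.126, -0.0]] slide [[18.4, 5.8, -39.6]]
[0.0794 0.0228 0.1496] [-0.0826 -0.1496 -0.    ]
[[-0.0006  0.9456  0.3254]
 [-0.0009 -0.3254  0.9456]
 [ 1.      0.0003  0.0011]] [[310.5006   0.     322.8625]
 [  0.     310.5006 202.3904]
 [  0.       0.       1.    ]]
```

View pics/wrist0.png

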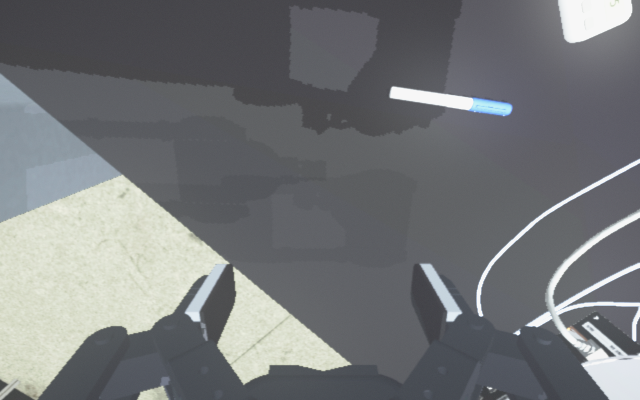

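Call:
jog_arm --turn '[[0,-0.135,0],[0,-0.135,0],[0,-0.135,0],[0,-0.135,0],[0,-0.135,0]]' --slide '[[-27.1,2,-25.1],[-30.3,2,-21.2],[-32.9,2,-17],[-34.8,2,-12.4],[-36.2,2,-7.6]]' --grip '[100,90,70,50,50]' --newtons 30

```text
time: 1.5
tool_pos: [0.2822, -0.4896, 0.2136]
tcp_rot: [-0.855, 1.644, -1.644]
wrist_force: [0.3, 0.4, -0.2]
width: 0.505
```

Call:
jog_arm --turn '[[0,-0.135,0],[0,-0.135,0],[0,-0.135,0],[0,-0.135,0],[0,-0.135,0]]' --slide '[[-36.9,4.9,-2.6],[-36.9,4.9,2.4],[-36.2,4.9,7.3],[-34.9,4.9,12.1],[-33,4.9,16.7]]' --grip '[50,50,50,50,50]'

```text
time: 2.0
tool_pos: [0.3783, -0.3317, 0.1892]
tcp_rot: [-1.238, 1.162, -1.163]
wrist_force: [0.9, 0.2, -0.1]
width: 0.496
```

Call:
jog_arm --turn '[[0,-0.135,0],[0,-0.135,0],[0,-0.135,0],[0,0,0]]' --slide '[[-30.4,4.9,21],[-27.3,4.9,24.9],[-23.7,4.9,28.4],[0,0,0]]' --grip '[50,50,50,50]'

```text
time: 2.4
tool_pos: [0.4365, -0.2347, 0.1738]
tcp_rot: [-1.394, 0.857, -0.856]
wrist_force: [0.4, -0.6, 0.1]
width: 0.499
```

Run:
```python
from h import *
np.set_printoptions(precision=4,suppress=True)
p,r,s=tool(); print(p,r,s['q'],s['time'],s['width'])
c=cam('wrist','wrist1')
for t in ['vial_red','vial_black']:
    for q in nets.search_frame(t,c)[:2]: print(t,round(q['conf'],2),w(c,q['xyz']))
cl=cloud(c);im=c['img'].astype(int)
red=(im[...,0]>120)&(im[...,1]<80)&(im[...,2]<80)&(cl[...,2]<.06)&(np.hypot(cl[...,0]-.435,cl[...,1]+.238)<.04)
print(red.sum(),cl[red].mean(0),cl[red].min(0),cl[red].max(0))
top=red&(cl[...,2]>.032); print(top.sum(),cl[top].mean(0),cl[top].min(0),cl[top].max(0))
```

```text
[ 0.4365 -0.2347  0.1738] [[ 0.4524 -0.      0.8918]
 [-0.8918  0.0019  0.4524]
 [-0.0017 -1.      0.0008]] [-0.5447 -0.0395  2.0341  0.0018  1.1479 -1.0149] 2.4 0.499339841054945
vial_red 0.76 [ 0.4337 -0.2356  0.0334]
vial_red 0.16 [ 0.5031 -0.3659  0.0687]
vial_black 0.83 [ 0.512  -0.229   0.0236]
91 [ 0.4344 -0.2388  0.0337] [ 0.4294 -0.2439  0.0323] [ 0.4394 -0.2334  0.0353]
91 [ 0.4344 -0.2388  0.0337] [ 0.4294 -0.2439  0.0323] [ 0.4394 -0.2334  0.0353]
```

View pics/wrist1.png

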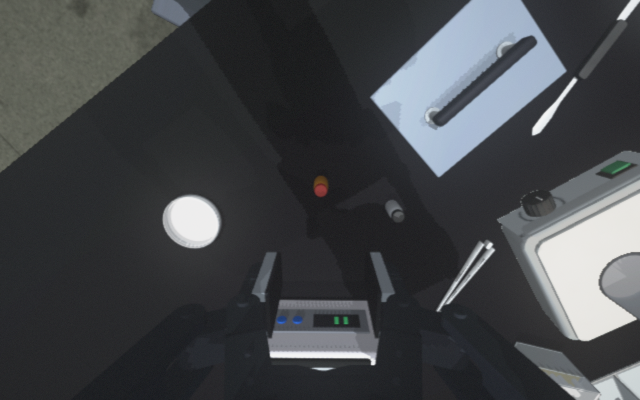

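Call:
jog_arm --turn '[[0,0,0],[0,0,0],[0,0,0],[0,0,0],[0,0,0]]' --slide '[[1.5,40,-2],[1.4,40,-1.7],[0,35,0],[0,19,0],[0,0,0]]' --grip '[50,50,50,50,50]'

```text
time: 3.05
tool_pos: [0.4299, -0.2421, 0.0373]
tcp_rot: [-1.393, 0.87, -0.858]
wrist_force: [-0.3, 0.2, 0.5]
width: 0.498
```

Run:
```python
from h import *
np.set_printoptions(precision=4,suppress=True)
p,r,s=tool(); print(p,s['time'],s['width'])
c=cam('wrist','wrist2')
cl=cloud(c);im=c['img'].astype(int)
red=(im[...,0]>100)&(im[...,1]<70)&(im[...,2]<70)&(np.hypot(cl[...,0]-.435,cl[...,1]+.238)<.03)
print(red.sum(),cl[red].mean(0),cl[red].min(0),cl[red].max(0))
print((cl[red].min(0)+cl[red].max(0))/2-p, r.T@((cl[red].min(0)+cl[red].max(0))/2-p))
```

```text
[ 0.4299 -0.2421  0.0373] 3.05 0.4984348519155996
427 [ 0.4341 -0.2377  0.0328] [ 0.4285 -0.2452  0.0223] [ 0.4409 -0.2324  0.0356]
[ 0.0048  0.0033 -0.0083] [-0.0008  0.0083  0.0058]
```

View pics/wrist2.png

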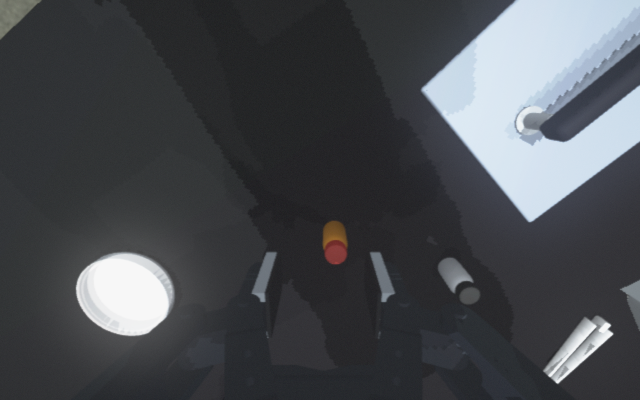

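Run:
```python
from h import *
np.set_printoptions(precision=4,suppress=True)
p,r,s=tool(); print(r,s['q'])
plan([.4342,-.2386,.040],np.radians(26.6),1)
```

```text
[[ 0.4444 -0.0028  0.8958]
 [-0.8958  0.0015  0.4444]
 [-0.0026 -1.     -0.0019]] [-0.5628  0.1236  2.1457 -0.0003  0.8754 -1.0231]
rows 1 dist 5.098368032244943 rv [ 0.0019 -0.0038 -0.0026]
turn [[0.002, -0.004, -0.003]] slide [[-2.7, -0.7, 4.2]]
```

Run:
```python
from h import *
np.set_printoptions(precision=4,suppress=True)
for i in range(3):
  p,r,s=tool(); print(p,s['time'],s['joint_vel'])
c=cam('wrist');p,r,s=tool(); print(p,s['time'],s['joint_vel'])
cl=cloud(c);im=c['img'].astype(int)
red=(im[...,0]>100)&(im[...,1]<70)&(im[...,2]<70)&(np.hypot(cl[...,0]-.435,cl[...,1]+.238)<.03)
print(red.sum(),cl[red].mean(0),cl[red].min(0),cl[red].max(0))
```

```text
[ 0.4316 -0.2429  0.0393] 3.1 [ 0.0094 -0.035  -0.0431  0.0038  0.0034 -0.0022]
[ 0.4316 -0.2429  0.0393] 3.1 [ 0.0094 -0.035  -0.0431  0.0038  0.0034 -0.0022]
[ 0.4316 -0.2429  0.0393] 3.1 [ 0.0094 -0.035  -0.0431  0.0038  0.0034 -0.0022]
[ 0.4331 -0.2436  0.0408] 3.15 [ 0.0063 -0.0263 -0.0265  0.0022 -0.001  -0.0016]
419 [ 0.4342 -0.2377  0.0328] [ 0.4285 -0.2588  0.0001] [ 0.4489 -0.2323  0.0354]
```

Call:
jog_arm --turn '[[0,0,0],[0,0,0]]' --slide '[[0,0,0],[0,0,0]]' --grip '[50,50]'

```text
time: 3.35
tool_pos: [0.4346, -0.2437, 0.0423]
tcp_rot: [-1.393, 0.859, -0.865]
wrist_force: [-0.4, 0.1, 0.5]
width: 0.5
```

Run:
```python
from h import *
np.set_printoptions(precision=4,suppress=True)
p,r,s=tool(); print(p,s['time'],s['joint_vel'])
c=cam('wrist')
cl=cloud(c);im=c['img'].astype(int)
red=(im[...,0]>100)&(im[...,1]<70)&(im[...,2]<70)&(np.hypot(cl[...,0]-.435,cl[...,1]+.238)<.015)
top=red&(cl[...,2]>.033)
print(red.sum(),cl[red].mean(0),cl[top].mean(0),cv2.minEnclosingCircle((cl[top][:,:2]*1000).astype(np.float32)))
plan([.4342,-.2386,.040],np.radians(26.6),1)
```

```text
[ 0.4346 -0.2437  0.0423] 3.35 [ 0.0059 -0.0006  0.0068 -0.0011 -0.001   0.0011]
405 [ 0.4341 -0.2377  0.0329] [ 0.4344 -0.2386  0.0339] ((434.3138732910156, -238.72207641601562), 6.088131904602051)
rows 1 dist 5.235577838120918 rv [-0.0017 -0.0016  0.0028]
turn [[-0.002, -0.002, 0.003]] slide [[-4.4, 2.1, 1.9]]
```

Call:
jog_arm --turn '[[-0.002,-0.002,0.003],[0,0,0],[0,0,0]]' --slide '[[-4.4,2.2,2],[0,0,0],[0,0,0]]' --grip '[50,50,50]'

```text
time: 3.7
tool_pos: [0.4331, -0.2373, 0.0382]
tcp_rot: [-1.394, 0.863, -0.857]
wrist_force: [-0.3, -0.4, 0.6]
width: 0.503
```

Call:
jog_arm --turn '[[0,0,0],[0,0,0],[0,0,0]]' --slide '[[0,-1,0],[0,0,0],[0,0,0]]' --grip '[45,40,40]'

```text
time: 4.0
tool_pos: [0.4332, -0.2376, 0.0392]
tcp_rot: [-1.394, 0.863, -0.857]
wrist_force: [0.1, 0.4, 0.6]
width: 0.403
```

Call:
jog_arm --turn '[[0,0,0],[0,0,0],[0,0,0],[0,0,0],[0,0,0]]' --slide '[[1.5,0,0],[0,0,0],[0,0,0],[0,0,0],[0,0,0]]' --grip '[40,20,5,5,5]' --newtons 25

```text
time: 4.5
tool_pos: [0.4337, -0.239, 0.0391]
tcp_rot: [-1.394, 0.863, -0.857]
wrist_force: [-0.1, 0.2, 0.3]
width: 0.05
```

Run:
```python
from h import *
np.set_printoptions(precision=4,suppress=True)
p,r,s=tool(); print(p,s['time'],s['width'])
c=cam('wrist','wrist3')
```

```text
[ 0.4337 -0.239   0.0391] 4.5 0.04970989276389652
```

View pics/wrist3.png

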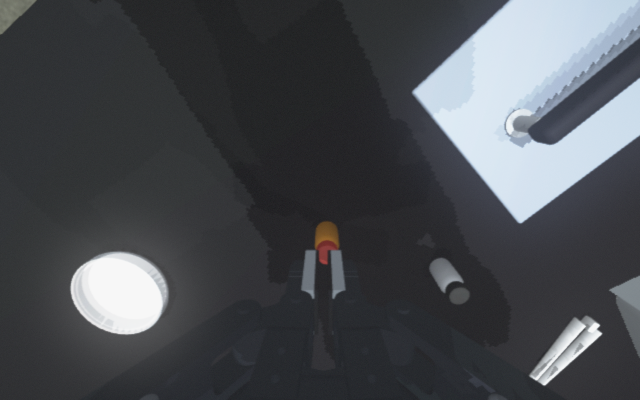

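Run:
```python
from h import *
np.set_printoptions(precision=4,suppress=True)
c=cam('wrist'); K=c['intrinsics']
cl=cloud(c);im=c['img'].astype(int);p,r,s=tool()
t=(cl-p)@r
for v in range(215,305,5): print(v,[ (t[v,u]*1000).round(0).astype(int).tolist() for u in (309,322,327,338)], im[v,327])
# project tip / grasp points
for q in ([0,.017,.003],[0,.017,-.003],[.011,.017,0],[-.011,.017,.0],[-.011,-.002,0],[0,0,0]):
    x=rotm(c).T@(p+r@np.array(q)-c['position']); x=K@x; print(q,x[:2]/x[2])
cv2.imwrite('pics/w3z.png',cv2.resize(c['img'][200:320,260:400,::-1],None,fx=5,fy=5))
```

```text
215 [[-10, 39, -10], [-10, 40, -2], [-10, 40, 1], [-10, 40, 9]] [36 35 38]
220 [[-7, 40, -10], [-7, 40, -2], [-6, 41, 1], [-6, 40, 9]] [46 40 38]
225 [[-3, 39, -10], [-6, 33, -2], [-6, 32, 1], [-3, 39, 9]] [101  71  36]
230 [[1, 40, -10], [-6, 25, -2], [-6, 24, 1], [0, 39, 9]] [111  78  37]
235 [[5, 41, -11], [-6, 18, -2], [-7, 16, 1], [4, 40, 9]] [126  88  41]
240 [[8, 39, -11], [-4, 14, -2], [-5, 12, 1], [8, 39, 9]] [119  61  38]
245 [[11, 39, -11], [-5, 7, -2], [-5, 6, 1], [0, 17, 8]] [125  53  50]
250 [[-11, -10, -8], [-3, 5, -2], [-11, -11, 1], [-11, -11, 6]] [109  55  56]
255 [[-12, -17, -8], [1, 5, -2], [-11, -15, 1], [-11, -16, 6]] [96 51 50]
260 [[-10, -19, -8], [4, 6, -2], [-10, -19, 1], [-11, -20, 6]] [92 49 50]
265 [[-11, -25, -8], [27, 39, -2], [-8, -20, 1], [-12, -26, 6]] [42 39 41]
270 [[-11, -29, -7], [31, 40, -2], [-6, -21, 1], [-11, -29, 6]] [38 39 41]
275 [[-11, -34, -7], [35, 39, -2], [-3, -21, 1], [-11, -34, 5]] [39 38 42]
280 [[-11, -37, -7], [39, 40, -2], [-1, -22, 1], [-11, -37, 5]] [39 38 42]
285 [[-11, -41, -7], [43, 39, -2], [2, -22, 1], [-12, -42, 5]] [37 37 38]
290 [[-11, -44, -7], [48, 41, -2], [3, -24, 1], [-11, -45, 5]] [39 38 41]
295 [[-12, -49, -6], [50, 38, -2], [5, -25, 1], [-11, -48, 5]] [39 38 41]
300 [[-12, -53, -6], [55, 39, -2], [8, -25, 1], [-12, -53, 4]] [39 39 41]
[0, 0.017, 0.003] [329.9454 244.658 ]
[0, 0.017, -0.003] [319.8685 244.6492]
[0.011, 0.017, 0] [324.8592 260.9884]
[-0.011, 0.017, 0.0] [324.9565 227.6739]
[-0.011, -0.002, 0] [325.1524 242.2064]
[0, 0, 0] [325.0718 258.852 ]
```

View pics/w3z.png

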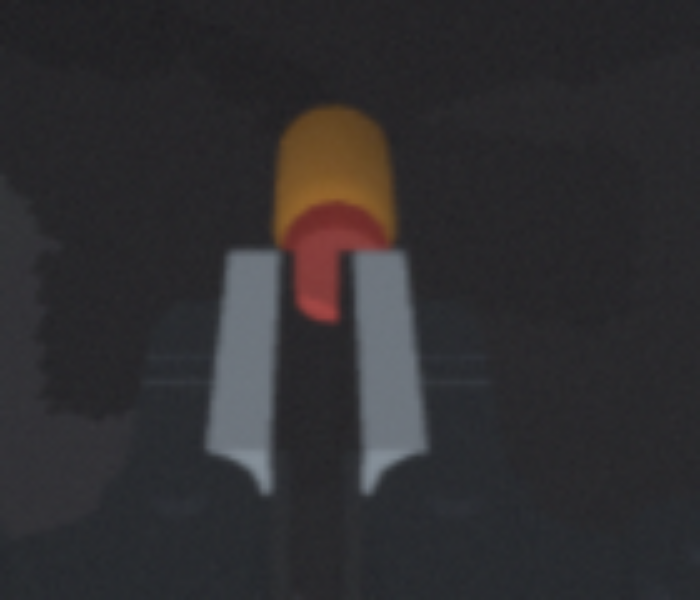

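Call:
jog_arm --turn '[[0,0,0],[0,0,0],[0,0,0],[0,0,0],[0,0,0]]' --slide '[[0,0,0],[0,0,0],[0,0,0],[0,15,0],[0,0,0]]' --grip '[45,45,45,45,45]'

```text
time: 5.1
tool_pos: [0.4324, -0.2381, 0.0228]
tcp_rot: [-1.394, 0.866, -0.855]
wrist_force: [-0.1, -0.4, 0.5]
width: 0.45
```

Run:
```python
from h import *
np.set_printoptions(precision=4,suppress=True)
c=cam('wrist','w4'); K=c['intrinsics']
cl=cloud(c);im=c['img'].astype(int);p,r,s=tool(); print(p,s['width'],s['wrist_force'])
t=(cl-p)@r*1000
for v in range(235,300,5): print(v,t[v,260:284:6].round(0).astype(int).tolist())
cv2.imwrite('pics/w4z.png',cv2.resize(c['img'][180:330,220:420,::-1],None,fx=4,fy=4))
```

```text
[ 0.4328 -0.2383  0.0234] 0.4517010076128843 [-0.4261  0.4797  0.2361]
235 [[-3, 25, -40], [-3, 24, -36], [-3, 25, -33], [-4, 24, -29]]
240 [[0, 24, -40], [-1, 24, -36], [0, 24, -33], [-1, 23, -29]]
245 [[3, 25, -40], [3, 23, -36], [3, 24, -33], [3, 25, -29]]
250 [[7, 24, -41], [7, 25, -37], [6, 23, -33], [6, 24, -29]]
255 [[10, 24, -41], [10, 24, -37], [-11, -15, -26], [-12, -16, -23]]
260 [[13, 24, -41], [14, 24, -37], [-11, -20, -25], [-11, -20, -22]]
265 [[-7, -18, -32], [-12, -25, -27], [-11, -24, -25], [-12, -25, -22]]
270 [[-7, -22, -31], [-11, -28, -27], [-12, -30, -24], [-12, -30, -21]]
275 [[-8, -27, -30], [-12, -33, -26], [-11, -33, -23], [-11, -32, -21]]
280 [[-8, -31, -29], [-12, -38, -25], [-11, -36, -23], [-9, -33, -21]]
285 [[-12, -41, -27], [-12, -41, -24], [-12, -41, -22], [-7, -34, -21]]
290 [[-11, -44, -26], [-11, -44, -24], [-11, -44, -22], [-5, -35, -21]]
295 [[-12, -48, -25], [-10, -45, -24], [-10, -45, -22], [-3, -35, -21]]
```

View pics/w4z.png

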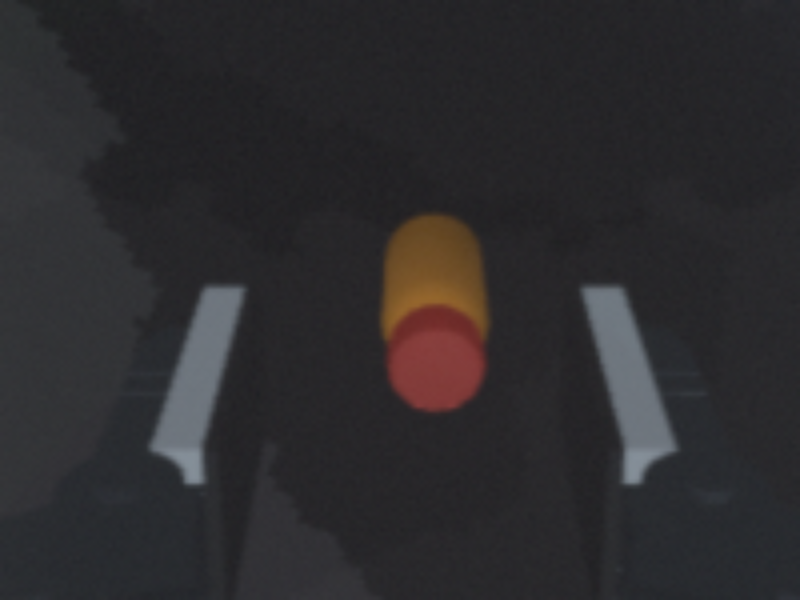

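Call:
jog_arm --turn '[[0,0,0],[0,0,0],[0,0,0],[0,0,0],[0,0,0]]' --slide '[[0.5,13,1],[0,0,0],[0,0,0],[0,0,0],[0,0,0]]' --grip '[45,45,25,10,10]'

```text
time: 5.65
tool_pos: [0.4351, -0.239, 0.0115]
tcp_rot: [-1.394, 0.863, -0.858]
wrist_force: [0.4, 0.4, 0.7]
width: 0.153
```

Call:
jog_arm --turn '[[0,0,0],[0,0,0]]' --slide '[[0,0,0],[0,0,0]]' --grip '[10,10]'

```text
time: 5.85
tool_pos: [0.4349, -0.239, 0.0114]
tcp_rot: [-1.394, 0.863, -0.858]
wrist_force: [-0.2, -0.6, -0.2]
width: 0.146
```

Run:
```python
from h import *
c=cam('wrist','w5')
cl=cloud(c);p,r,s=tool(); print(p,s['width'],s['wrist_force'])
cv2.imwrite('pics/w5z.png',cv2.resize(c['img'][180:330,220:420,::-1],None,fx=4,fy=4))
```

```text
[ 0.43490875 -0.23899032  0.01133308] 0.1537429200014226 [-0.792617   -0.17763545  0.03782382]
```

View pics/w5z.png

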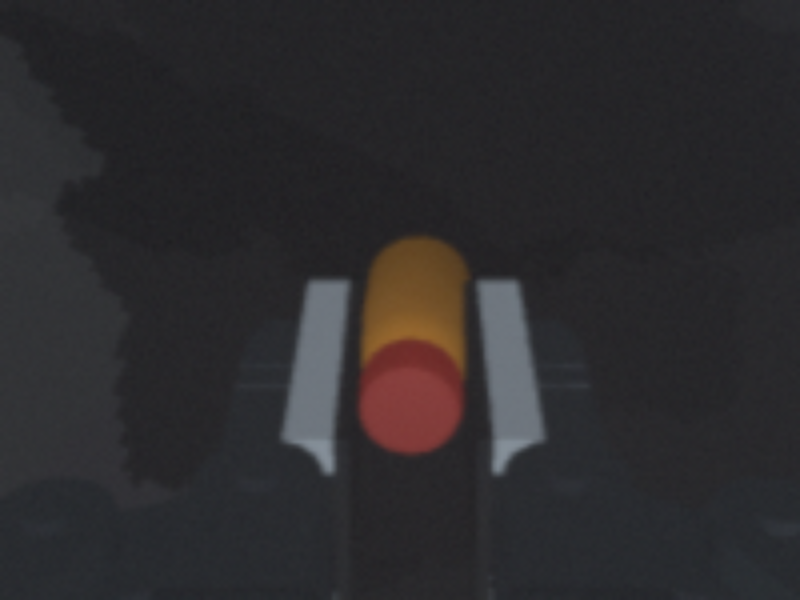

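Run:
```python
from h import *
np.set_printoptions(precision=4,suppress=True)
d=dict(np.load('top.npz')); c=cloud(d); im=d['img'].astype(int)
b=(im[...,2]-im[...,0]>50)&(c[...,2]>.06)
n,l,st,ce=cv2.connectedComponentsWithStats(b.astype(np.uint8))
for i in range(1,n):
    if st[i,4]>8: print(st[i,4],ce[i],np.median(c[l==i],0), pix(d,*ce[i],d=d['position'][2]-.082))
print(pix(d,372.9,178.6,d=d['position'][2]-.068))
plan([.5113-.448*.05,-.4187+.894*.05,.15],np.radians(26.6))
```

```text
98 [459.898   13.0306] [ 0.8785 -0.6163  0.0806] [ 0.8629 -0.6056  0.1182]
50 [395.88  57.52] [ 0.7825 -0.4738  0.0678] [ 0.7683 -0.468   0.11  ]
18 [417.7778  66.8889] [ 0.762 -0.525  0.067] [ 0.7482 -0.5149  0.1082]
24 [413.1667  73.25  ] [ 0.7461 -0.5095  0.0672] [ 0.7346 -0.505   0.1071]
38 [434.8421  83.4737] [ 0.7233 -0.557   0.0666] [ 0.7126 -0.5514  0.1052]
23 [440.6087  78.5652] [ 0.7363 -0.575   0.0662] [ 0.7231 -0.5638  0.1061]
15 [465.5333  79.6667] [ 0.7326 -0.6287  0.0681] [ 0.7206 -0.6172  0.1059]
11 [452.6364  83.2727] [ 0.7248 -0.6003  0.0664] [ 0.7129 -0.5896  0.1052]
21 [460.619   91.5714] [ 0.7032 -0.6171  0.0677] [ 0.6952 -0.6066  0.1037]
26 [365.  161.5] [ 0.5476 -0.4019  0.0809] [ 0.5464 -0.4012  0.0908]
27 [381.9259 194.4074] [ 0.4769 -0.4377  0.0811] [ 0.476  -0.4373  0.0847]
326 [ 95.362 374.5  ] [0.1638 0.0728 0.3089] [0.0931 0.1783 0.0516]
482 [619.6888 387.1141] [ 0.2295 -0.6207  0.6193] [ 0.0629 -0.9458  0.049 ]
258 [570.031  394.4651] [ 0.2186 -0.5737  0.6073] [ 0.0475 -0.8393  0.0477]
104 [625.4231 397.8077] [ 0.2177 -0.6295  0.617 ] [ 0.04  -0.958  0.047]
[ 0.5113 -0.4196  0.0737]
rows 5 dist 200.92581561019549 rv [ 0.0019  0.0007 -0.0027]
turn [[0.0, 0.0, -0.001], [0.0, 0.0, -0.001], [0.0, 0.0, -0.001], [0.0, 0.0, -0.001], [0.0, 0.0, -0.001]] slide [[28.9, -27.8, -2.5], [28.9, -27.8, -2.5], [28.9, -27.8, -2.5], [28.9, -27.8, -2.5], [29.0, -27.7, -2.4]]
```

Call:
jog_arm --turn '[[0,0,0],[0,0,0],[0,0,0],[0,0,0],[0,0,0]]' --slide '[[0,-46,0],[10,-46,-2],[37,-30,-2],[40,-17,-4],[40,0,-4]]' --grip '[10,10,10,10,10]'

```text
time: 6.4
tool_pos: [0.4842, -0.3609, 0.1546]
tcp_rot: [-1.395, 0.856, -0.864]
wrist_force: [0.4, -0.2, -0.2]
width: 0.149
```

Call:
jog_arm --turn '[[0,0,0],[0,0,0],[0,0,0]]' --slide '[[17,0,0],[0,0,0],[0,0,0]]' --grip '[10,10,10]'

```text
time: 6.7
tool_pos: [0.4886, -0.3728, 0.1491]
tcp_rot: [-1.393, 0.865, -0.856]
wrist_force: [-0.7, -0.3, -0.2]
width: 0.152
```

Run:
```python
from h import *
np.set_printoptions(precision=4,suppress=True)
c=cam('wrist','w6'); p,r,s=tool(); print(p,s['joint_vel'],s['width'],s['time'])
cl=cloud(c);im=c['img'].astype(int)
b=(im[...,2]-im[...,0]>40)&(cl[...,2]>.07)&(cl[...,2]<.095)
n,l,st,ce=cv2.connectedComponentsWithStats(b.astype(np.uint8))
for i in range(1,n):
    if st[i,4]>30:
        P=cl[l==i]; T=P[P[:,2]>np.percentile(P[:,2],90)-.003]
        print(st[i,4],ce[i],T.mean(0),cv2.minEnclosingCircle((T[:,:2]*1000).astype(np.float32)))
np.savez('w6.npz',**{k:np.array(c[k]) for k in ['img','depth','intrinsics','position','rotation']})
```

```text
[ 0.4884 -0.3722  0.1491] [ 0.0093 -0.011   0.0157 -0.0003 -0.0034 -0.0003] 0.15210057477893263 6.75
161 [272.8385 274.118 ] [ 0.4746 -0.438   0.0817] ((475.9561462402344, -438.2457275390625), 6.501703262329102)
169 [373.1479 274.8047] [ 0.547  -0.4023  0.0818] ((546.95556640625, -402.5644226074219), 6.0907745361328125)
```

View pics/w6.png

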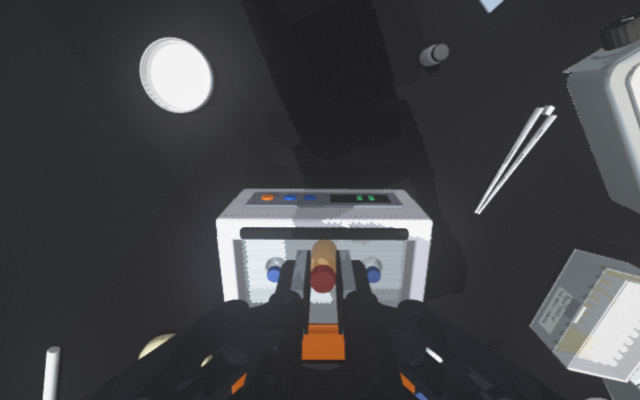

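Run:
```python
from h import *
np.set_printoptions(precision=4,suppress=True)
c=cam('wrist'); p,r,s=tool(); print(p)
cl=cloud(c);im=c['img'].astype(int)
hs=lambda m:(cl[m].mean(0),m.sum())
red=(im[...,0]-im[...,1]>60)&(im[...,1]<70)
t=(cl-p)@r*1000
red&=(np.abs(t[...,0])<15)&(np.abs(t[...,2])<12)
T=red&(t[...,1]<np.median(t[red][:,1])+4)
print(red.sum(),T.sum(),np.median(t[red][:,1]),t[T].mean(0),cl[T].mean(0),[x for x in cv2.minEnclosingCircle(t[T][:,[0,2]].astype(np.float32))], t[T].min(0),t[T].max(0))
```

```text
[ 0.4883 -0.372   0.1491]
5 5 -19.359519446410246 [ -5.7334 -19.1705  -0.9252] [ 0.485  -0.3673  0.1683] [(-5.915236473083496, -0.9740623235702515), 0.44767341017723083] [ -6.2939 -19.9335  -1.2127] [ -5.5366 -18.1147  -0.731 ]
```

Run:
```python
from h import *
np.set_printoptions(precision=4,suppress=True)
c=dict(np.load('w6.npz')); p,r,s=tool()
cl=cloud(c);im=c['img'].astype(int); t=(cl-p)@r*1000
for v in range(240,296,4): print(v,im[v,323],t[v,323].round(1),im[v,318],im[v,329])
m=(im[...,0]>im[...,1]*2)&(np.abs(t[...,0])<14)&(np.abs(t[...,2])<10)&(t[...,1]<15)
print(m.sum(),t[m].min(0),t[m].max(0)); T=m&(t[...,1]<-21);print(T.sum(),t[T].mean(0),t[T].min(0),t[T].max(0))
```

```text
240 [126 107  84] [-6.1  9.1 -1.3] [135 133 132] [126 112  97]
244 [138 116  90] [-6.   4.2 -1.3] [135 115  90] [132 113  88]
248 [142 118  89] [-6.3 -1.1 -1.3] [142 118  92] [139 117  91]
252 [148 122  92] [-5.6 -4.3 -1.3] [147 121  93] [142 118  88]
256 [149 123  90] [-6.1 -9.4 -1.3] [152 126  93] [147 121  91]
260 [185 153 113] [ -5.2 -11.9  -1.3] [173 142 105] [146 116  81]
264 [162 123  92] [ -4.6 -14.9  -1.3] [155 117  76] [151 116  75]
268 [102  55  55] [ -5.3 -19.8  -1.3] [115  58  58] [99 54 54]
272 [118  62  61] [ -5.2 -23.2  -1.3] [113  61  61] [104  55  54]
276 [121  65  65] [ -2.4 -22.   -1.3] [122  66  65] [120  63  63]
280 [119  63  63] [ -0.4 -22.4  -1.3] [119  64  65] [119  62  61]
284 [117  61  61] [  1.1 -23.4  -1.3] [118  64  63] [118  62  61]
288 [117  60  62] [  4.1 -22.3  -1.3] [116  62  61] [116  63  61]
292 [127  89  91] [  5.4 -23.6  -1.3] [155 136 140] [154 160 165]
7 [ -5.5244 -21.0944  -3.6646] [ -4.6046 -17.0043  -2.7559]
2 [ -5.2817 -21.0486  -3.664 ] [ -5.5244 -21.0944  -3.6646] [ -5.0391 -21.0029  -3.6634]
```

Call:
jog_arm --turn '[[0,0,0],[0,0,0],[0,0,0],[0,0,0],[0,0,0]]' --slide '[[27,0,0.2],[26.5,0,0.2],[0,25,0],[0,25,0],[0,10,0]]' --grip '[10,10,10,10,10]'

```text
time: 7.3
tool_pos: [0.5114, -0.4183, 0.0865]
tcp_rot: [-1.393, 0.867, -0.852]
wrist_force: [-0.0, 1.2, -0.4]
width: 0.155
```

Call:
jog_arm --turn '[[0,0,0],[0,0,0],[0,0,0]]' --slide '[[0,0,0],[0,0,0],[0,0,0]]' --grip '[10,10,10]'

```text
time: 7.6
tool_pos: [0.5142, -0.4212, 0.0915]
tcp_rot: [-1.395, 0.861, -0.859]
wrist_force: [-0.3, -0.4, -0.1]
width: 0.152
```

Run:
```python
from h import *
np.set_printoptions(precision=4,suppress=True)
c=cam('wrist','w7'); p,r,s=tool(); print(p,s['joint_vel'],s['width'],s['time'],s['wrist_force']); print(r)
np.savez('w7.npz',**{k:np.array(c[k]) for k in ['img','depth','intrinsics','position','rotation']})
cl=cloud(c);im=c['img'].astype(int);t=(cl-p)@r*1000
b=(im[...,2]-im[...,0]>40)&(cl[...,2]>.07)&(cl[...,2]<.095)
n,l,st,ce=cv2.connectedComponentsWithStats(b.astype(np.uint8))
for i in range(1,n):
    if st[i,4]>30:
        P=t[l==i]; T=P[P[:,1]<np.percentile(P[:,1],10)+3]
        print(st[i,4],ce[i],T.mean(0),cv2.minEnclosingCircle((T[:,[0,2]]).astype(np.float32)))
for u in (316,323,330):print([t[v,u].round(0).astype(int).tolist() for v in range(236,300,4)])
cv2.imwrite('pics/w7z.png',cv2.resize(c['img'][170:330,220:420,::-1],None,fx=4,fy=3.7))
```

```text
[ 0.5142 -0.4214  0.0915] [-0.0007  0.     -0.0005 -0.0012 -0.0028  0.0002] 0.15321309823307103 7.65 [ 0.1707  1.0302 -0.1424]
[[ 0.4487 -0.0009  0.8937]
 [-0.8937 -0.0002  0.4487]
 [-0.0002 -1.     -0.0009]]
369 [251.5827 245.5935] [ -2.6842   9.9564 -41.9631] ((-2.166088581085205, -42.05857849121094), 6.469419002532959)
363 [390.2039 245.8623] [-2.3452  9.8758 37.4372] ((-1.6452630758285522, 37.639442443847656), 6.560527801513672)
[[6, 43, -6], [7, 38, -6], [-6, 6, -5], [-6, 1, -5], [-6, -3, -5], [-6, -8, -5], [-6, -12, -5], [-5, -13, -5], [-6, -19, -4], [-5, -21, -4], [-4, -22, -4], [-2, -22, -4], [1, -22, -4], [3, -22, -4], [38, 25, -6], [41, 25, -6]]
[[6, 43, -1], [-7, 10, -1], [-7, 4, -1], [-7, -1, -1], [-7, -5, -1], [-7, -10, -1], [-6, -11, -1], [-5, -14, -1], [-7, -20, -1], [-6, -23, -1], [-4, -23, -1], [-2, -23, -1], [0, -24, -1], [3, -23, -1], [4, -24, -1], [41, 24, -1]]
[[5, 40, 4], [5, 33, 3], [-6, 6, 3], [-6, 1, 3], [-7, -4, 3], [-6, -8, 3], [-6, -11, 2], [-5, -14, 2], [-5, -17, 2], [-4, -19, 2], [-4, -22, 2], [-2, -23, 2], [0, -23, 2], [3, -22, 2], [38, 24, 4], [41, 24, 4]]
```

View pics/w7z.png

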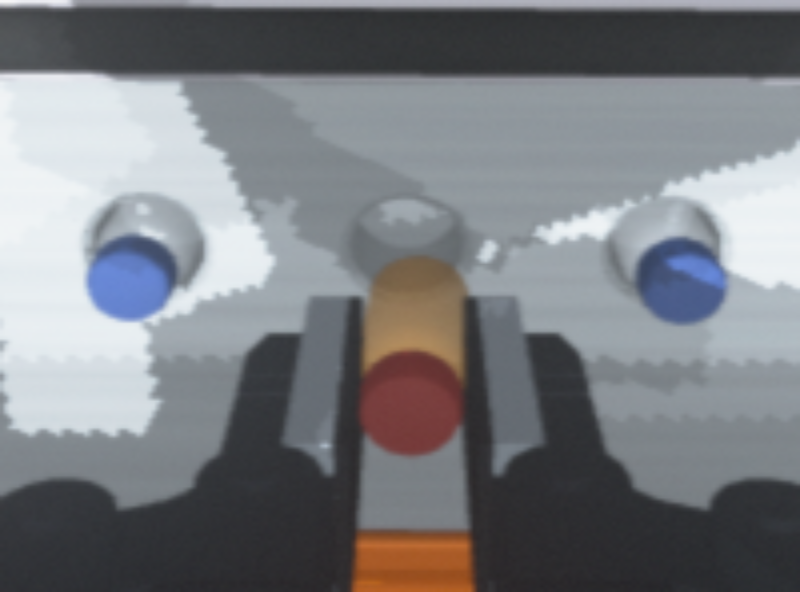

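Call:
jog_arm --turn '[[0,0,0],[0,0,0],[0,0,0],[0,0,0],[0,0,0]]' --slide '[[-2,0,-1.2],[0,4,0],[0,5,0],[0,0,0],[0,0,0]]' --grip '[10,10,10,10,10]'

```text
time: 8.15
tool_pos: [0.5109, -0.4193, 0.08]
tcp_rot: [-1.394, 0.864, -0.856]
wrist_force: [-0.2, 0.8, 0.8]
width: 0.153
```

Run:
```python
from h import *
np.set_printoptions(precision=4,suppress=True)
c=cam('wrist','w8'); p,r,s=tool(); print(p,s['joint_vel'],s['width'],s['time'],s['wrist_force'])
cl=cloud(c);im=c['img'].astype(int);t=(cl-p)@r*1000
b=(im[...,2]-im[...,0]>40)&(cl[...,2]>.07)&(cl[...,2]<.095)
n,l,st,ce=cv2.connectedComponentsWithStats(b.astype(np.uint8))
for i in range(1,n):
    if st[i,4]>30:
        P=t[l==i]; T=P[P[:,1]<np.percentile(P[:,1],10)+3]
        print(st[i,4],ce[i],T.mean(0),cv2.minEnclosingCircle((T[:,[0,2]]).astype(np.float32)))
b=(im[...,0]-im[...,1]>35)&(np.abs(im[...,1]-im[...,2])<12)&(np.abs(t[...,0])<12)&(np.abs(t[...,2])<12)&(t[...,1]<-20)
P=t[b];print(len(P),P.mean(0),cv2.minEnclosingCircle((P[:,[0,2]]).astype(np.float32)))
cv2.imwrite('pics/w8z.png',cv2.resize(c['img'][170:330,220:420,::-1],None,fx=4,fy=3.7))
```

```text
[ 0.5111 -0.4194  0.0803] [-0.0013 -0.0012 -0.0047  0.0002  0.0016  0.0028] 0.1509680602491251 8.2 [ 0.532  -0.5615 -0.3124]
413 [251.2736 260.0751] [  0.282   -1.2902 -39.9888] ((0.9895289540290833, -40.42097091674805), 6.571280002593994)
415 [397.8265 260.8964] [ 0.7011 -1.4282 39.3197] ((1.2668176889419556, 39.3455696105957), 6.407486438751221)
462 [ -1.2346 -22.3337  -1.6512] ((-0.5521856546401978, -1.889814853668213), 6.436147689819336)
```

View pics/w8z.png

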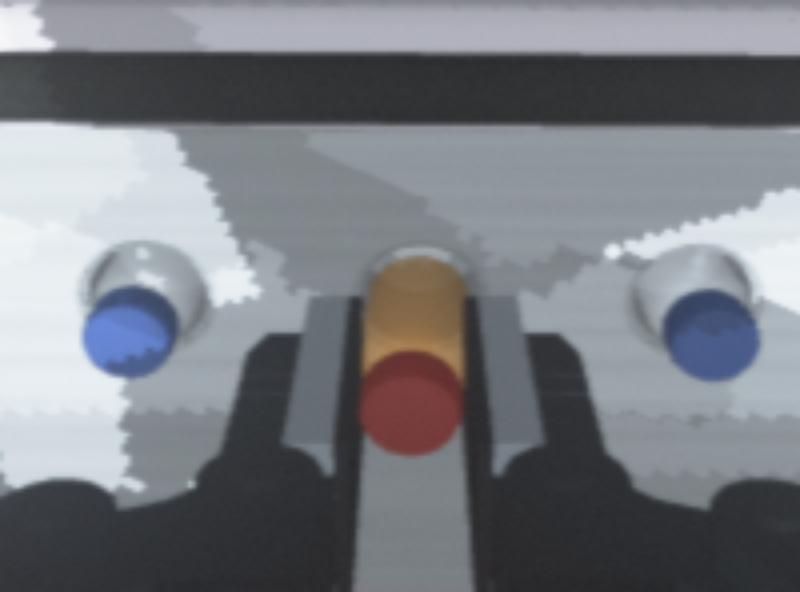

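Call:
jog_arm --turn '[[0,0,0],[0,0,0],[0,0,0],[0,0,0],[0,0,0]]' --slide '[[0.5,0,0.6],[0,3,0],[0,3,0],[0,0,0],[0,0,0]]' --grip '[10,10,10,10,10]'

```text
time: 8.7
tool_pos: [0.5118, -0.4195, 0.0743]
tcp_rot: [-1.394, 0.864, -0.857]
wrist_force: [-0.4, -0.6, 0.6]
width: 0.154
```

Run:
```python
from h import *
np.set_printoptions(precision=4,suppress=True)
c=cam('wrist','w9'); p,r,s=tool(); print(p,s['width'],s['time'],s['wrist_force'],s['torque'])
cv2.imwrite('pics/w9z.png',cv2.resize(c['img'][170:330,220:420,::-1],None,fx=4,fy=3.7))
```

```text
[ 0.5119 -0.4196  0.0745] 0.15186480919003625 8.75 [-0.3403 -0.7516  0.4479] [ 0.0072 -0.0354  0.0205]
```

View pics/w9z.png

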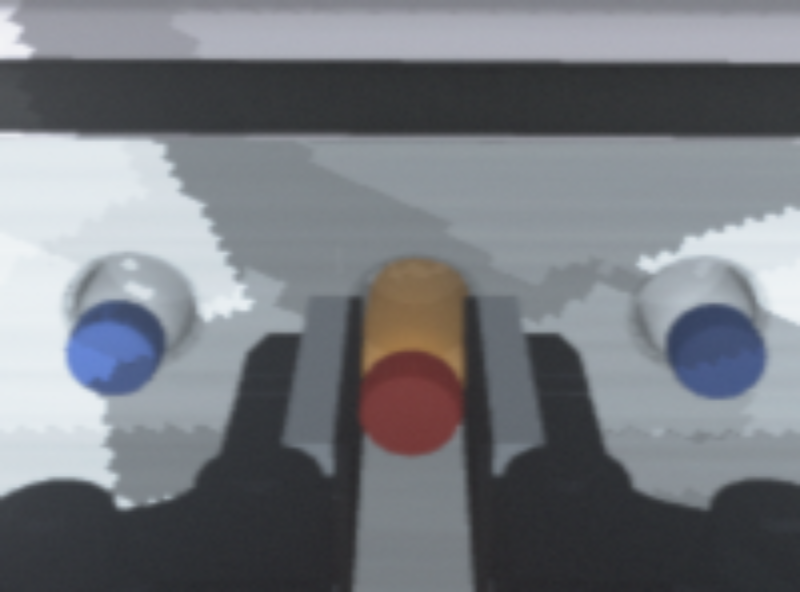

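Call:
jog_arm --turn '[[0,0,0],[0,0,0],[0,0,0],[0,0,0],[0,0,0]]' --slide '[[0,4,0],[0,4,0],[0,4,0],[0,1.5,0],[0,0,0]]' --grip '[10,10,10,10,10]'

```text
time: 9.25
tool_pos: [0.5118, -0.4196, 0.0609]
tcp_rot: [-1.394, 0.864, -0.857]
wrist_force: [-0.4, 0.9, -0.2]
width: 0.15
```

Run:
```python
from h import *
np.set_printoptions(precision=4,suppress=True)
c=cam('wrist','w10'); p,r,s=tool(); print(p,s['width'],s['time'],s['wrist_force'],s['torque'])
cv2.imwrite('pics/w10z.png',cv2.resize(c['img'][170:330,220:420,::-1],None,fx=4,fy=3.7))
```

```text
[ 0.5119 -0.4196  0.0609] 0.15009381808210157 9.3 [-0.021  -0.0737 -0.7379] [-0.0271  0.0606 -0.0051]
```

View pics/w10z.png

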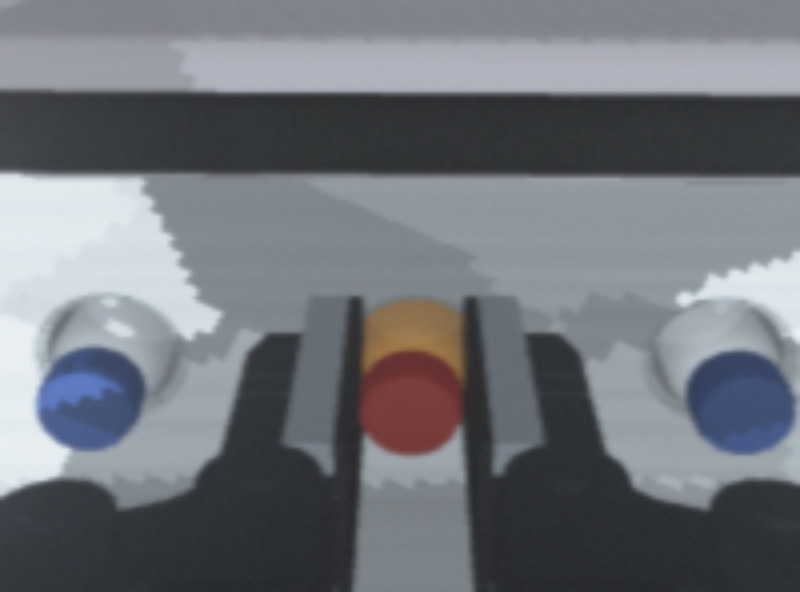

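Call:
jog_arm --turn '[[0,0,0],[0,0,0],[0,0,0],[0,0,0],[0,0,0]]' --slide '[[0,1.2,0],[0,0,0],[0,0,0],[0,0,0],[0,0,0]]' --grip '[10,10,20,27,27]'

```text
time: 9.8
tool_pos: [0.5119, -0.4202, 0.0604]
tcp_rot: [-1.395, 0.863, -0.858]
wrist_force: [-2.6, -0.9, 5.2]
width: 0.27
```

Call:
jog_arm --turn '[[0,0,0],[0,0,0],[0,0,0],[0,0,0],[0,0,0]]' --slide '[[0,-10,0],[0,-25,0],[0,-45,0],[-20,-35,0],[-20,0,0]]' --grip '[27,27,27,27,27]'

```text
time: 10.3
tool_pos: [0.4981, -0.3867, 0.1825]
tcp_rot: [-1.395, 0.854, -0.868]
wrist_force: [0.6, -0.2, -1.0]
width: 0.269
```

Run:
```python
from h import *
np.set_printoptions(precision=4,suppress=True)
c=cam('wrist','w11'); p,r,s=tool(); print(p,s['width'],s['time'],s['wrist_force'])
np.savez('w11.npz',**{k:np.array(c[k]) for k in ['img','depth','intrinsics','position','rotation']})
cl=cloud(c);im=c['img'].astype(int)
for nm,b in (('blue',(im[...,2]-im[...,0]>40)),('red',(im[...,0]-im[...,1]>35)&(np.abs(im[...,1]-im[...,2])<15))):
  b=b&(cl[...,2]>.07)&(cl[...,2]<.095)
  n,l,st,ce=cv2.connectedComponentsWithStats(b.astype(np.uint8))
  for i in range(1,n):
    if st[i,4]>30:
        P=cl[l==i]; T=P[P[:,2]>np.percentile(P[:,2],90)-.003]
        print(nm,st[i,4],ce[i],T.mean(0),cv2.minEnclosingCircle((T[:,:2]*1000).astype(np.float32)))
# cover grasp plan
ang=np.radians(-19.3); 
plan([.517,-.086,.20],ang)
```

```text
[ 0.4952 -0.3825  0.1793] 0.2678064645811419 10.35 [-1.9917  3.54   -0.8991]
blue 150 [275.2267 236.0267] [ 0.4753 -0.4376  0.0818] ((475.359130859375, -438.212646484375), 6.050425052642822)
blue 132 [364.9015 236.4015] [ 0.5465 -0.4021  0.0816] ((546.6529541015625, -402.0816650390625), 5.647437572479248)
red 148 [321.1892 234.8243] [ 0.5115 -0.4189  0.0816] ((511.4957275390625, -419.1288146972656), 5.557410717010498)
rows 7 dist 297.9879657700943 rv [-0.0015  0.8021 -0.    ]
turn [[-0.0, 0.115, -0.0], [-0.0, 0.115, -0.0], [-0.0, 0.115, -0.0], [-0.0, 0.115, -0.0], [-0.0, 0.115, -0.0]] slide [[-36.5, -2.9, 21.8], [-38.7, -3.0, 17.5], [-40.4, -3.0, 12.9], [-41.7, -3.0, 8.2], [-42.3, -3.0, 3.4]]
turn [[-0.0, 0.115, -0.0], [-0.0, 0.115, -0.0]] slide [[-42.4, -3.0, -1.5], [-42.0, -3.0, -6.3]]
```

View pics/w11.png

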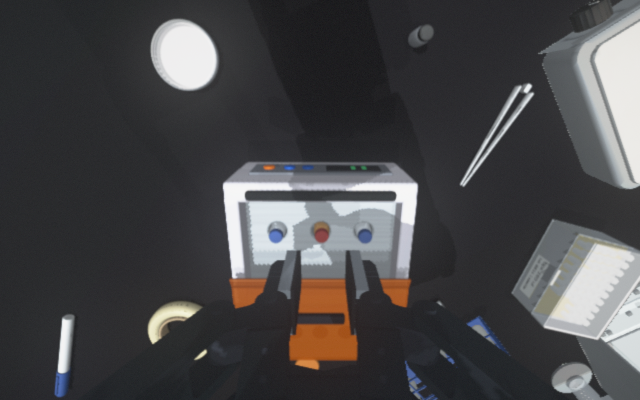

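Call:
jog_arm --turn '[[0,0.115,0],[0,0.115,0],[0,0.115,0],[0,0.115,0],[0,0.115,0]]' --slide '[[-36.5,-3,21.8],[-38.7,0,17.5],[-40.4,0,12.9],[-41.7,5,8.2],[-42.3,10,3.4]]' --grip '[30,40,50,50,50]'

```text
time: 10.85
tool_pos: [0.5107, -0.1708, 0.1637]
tcp_rot: [-1.152, 1.295, -1.292]
wrist_force: [-0.1, -0.3, 0.5]
width: 0.497
```

Call:
jog_arm --turn '[[0,0.115,0],[0,0.115,0],[0,0,0],[0,0,0],[0,0,0]]' --slide '[[-42.4,20,-1.5],[-42,20,-6.3],[0,20,0],[0,0,0],[0,0,0]]' --grip '[50,50,50,50,50]'

```text
time: 11.35
tool_pos: [0.516, -0.0875, 0.1031]
tcp_rot: [-1.032, 1.459, -1.451]
wrist_force: [-0.5, -0.6, -0.1]
width: 0.499
```

```bash
cat > cov.py <<'E'
from h import *
np.set_printoptions(precision=4,suppress=True)
import sys
c=cam('wrist',sys.argv[1]); p,r,s=tool(); print(p,s['width'],s['time'],s['q'],np.degrees(np.arctan2(r[1,2],r[0,2])),r[2])
cl=cloud(c)
m=(cl[...,2]>.036)&(cl[...,2]<.043)&(np.hypot(cl[...,0]-.517,cl[...,1]+.086)<.08)&(np.abs(((cl-p)@r)[...,0])<.058)
t=(cl-p)@r
m&=(t[...,1]>0)
q=(cl[m][:,:2]*1000).astype(np.float32); print(len(q)); print(cv2.minAreaRect(q),cl[m].mean(0)); print('line',cv2.fitLine(q,cv2.DIST_L2,0,.01,.01).ravel())
im=c['img'].astype(int)
pl=(np.hypot(cl[...,0]-.517,cl[...,1]+.086)<.1)&(cl[...,2]<.012)&(im[...,2]>90)
q=(cl[pl][:,:2]*1000).astype(np.float32); print('plate',cv2.minAreaRect(q),np.median(cl[pl][:,2]))
E
python3 cov.py w12
```

```text
[ 0.5168 -0.0881  0.104 ] 0.4985846025381906 11.4 [-0.2171  0.0898  2.0417  0.0012  1.0129  0.1226] -19.500133653249158 [-0.0007 -1.     -0.003 ]
1665
((516.7273559570312, -87.21336364746094), (99.20127868652344, 9.519442558288574), 70.37995147705078) [ 0.5178 -0.0837  0.039 ]
line [  0.3357   0.942  517.8024 -83.6569]
plate ((532.4866943359375, -93.04271697998047), (151.90972900390625, 147.39312744140625), 70.5958023071289) 0.0034111011336549757
```

View pics/w12.png

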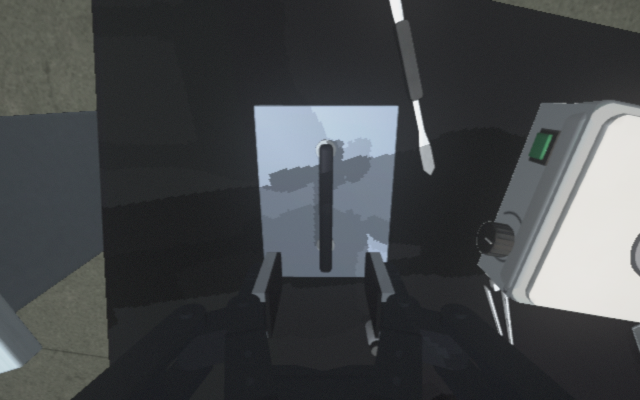

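Call:
jog_arm --turn '[[0,0,0],[0,0,0],[0,0,0],[0,0,0],[0,0,0]]' --slide '[[0,45,0.3],[0,35,0],[0,15,0],[0,0,0],[0,0,0]]' --grip '[50,50,50,50,50]'

```text
time: 11.9
tool_pos: [0.5175, -0.0886, 0.0097]
tcp_rot: [-1.028, 1.458, -1.454]
wrist_force: [0.6, -0.4, 0.1]
width: 0.504
```

Run:
```python
from h import *
np.set_printoptions(precision=4,suppress=True)
c=cam('wrist','w13'); p,r,s=tool(); print(p,s['width'],s['wrist_force'],s['joint_vel'],r)
```

```text
[ 0.5182 -0.0886  0.0103] 0.5007527744667886 [-0.4761  0.2206 -0.0187] [ 0.0089 -0.0124 -0.0039 -0.0008 -0.0046 -0.0012] [[-0.3345  0.0002  0.9424]
 [-0.9424  0.0011 -0.3345]
 [-0.0011 -1.     -0.0002]]
```

View pics/w13.png

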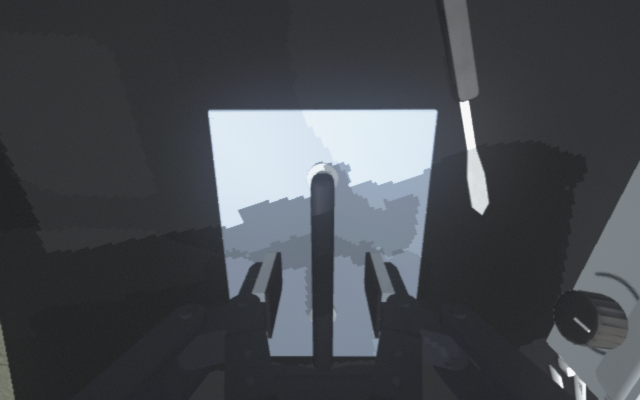

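Call:
jog_arm --turn '[[0,0,0],[0,0,0],[0,0,0],[0,0,0],[0,0,0]]' --slide '[[0,3,-0.8],[0,0,0],[0,0,0],[0,0,0],[0,0,0]]' --grip '[50,25,5,5,5]' --newtons 90

```text
time: 12.45
tool_pos: [0.5164, -0.0874, 0.0065]
tcp_rot: [-1.029, 1.457, -1.453]
wrist_force: [-0.1, -0.7, 5.5]
width: 0.098
```

Call:
jog_arm --turn '[[0,0,0],[0,0,0],[0,0,0],[0,0,0],[0,0,0]]' --slide '[[0,0,0],[0,-20,0],[0,-45,0],[0,-45,0],[0,-30,0]]' --grip '[5,5,5,5,5]'

```text
time: 12.95
tool_pos: [0.5166, -0.0875, 0.148]
tcp_rot: [-1.029, 1.456, -1.453]
wrist_force: [0.4, 0.5, -2.0]
width: 0.092
```

Run:
```python
from h import *
np.set_printoptions(precision=4,suppress=True)
c=cam('wrist','w14'); p,r,s=tool(); print(p,s['width'],s['time'],s['wrist_force'],s['joint_vel'])
cl=cloud(c);t=(cl-p)@r*1000;im=c['img'].astype(int)
# cover rel tool : plate pixels bright near y range
for v in range(100,300,20): print(v,[t[v,u].round(0).astype(int).tolist() for u in (250,290,345,390)])
```

```text
[ 0.5197 -0.0882  0.1531] 0.09704880588001345 13.0 [ 1.44   -0.2455  0.9454] [ 0.0005  0.0314  0.0033 -0.0017 -0.137  -0.0013]
100 [[-78, 154, -72], [-79, 155, -35], [-79, 155, 15], [-79, 154, 56]]
120 [[-71, 9, -39], [-72, 9, -20], [-72, 9, 6], [-72, 8, 28]]
140 [[-62, 9, -40], [-62, 8, -20], [-62, 8, 7], [-62, 9, 29]]
160 [[-53, 7, -40], [-52, 8, -20], [-52, 7, 7], [-52, 9, 29]]
180 [[-42, 8, -41], [-42, 9, -21], [-42, 9, 7], [-42, 9, 30]]
200 [[-31, 8, -42], [-31, 8, -21], [-32, 7, 7], [-31, 9, 31]]
220 [[-20, 9, -43], [-20, 7, -22], [-20, 8, 8], [-20, 9, 31]]
240 [[-8, 8, -44], [-8, 8, -22], [-8, 8, 8], [-8, 8, 32]]
260 [[4, 8, -45], [4, 8, -22], [-10, -16, 6], [4, 9, 33]]
280 [[17, 8, -46], [-6, -27, -18], [-9, -32, 5], [17, 9, 34]]
```

View pics/w14.png

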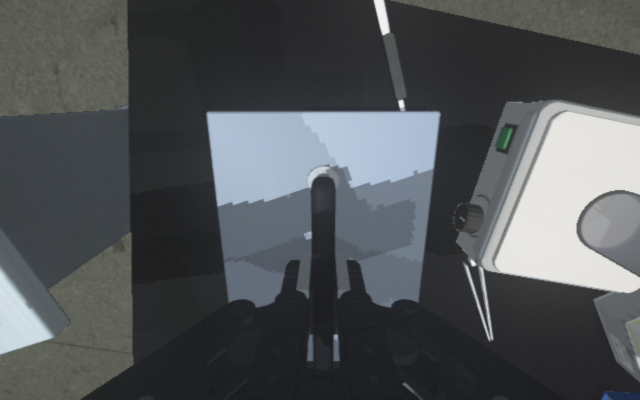

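Run:
```python
from h import *
np.set_printoptions(precision=4,suppress=True)
p,r,s=tool(); print(p)
plan([.4885,-.3755,.150],np.radians(-63.2))
c=dict(np.load('w11.npz')); cl=cloud(c)
o=np.array([.5110,-.4201]); a=np.radians(-63.2); X=np.array([np.cos(a),np.sin(a)]);Y=np.array([-X[1],X[0]])
d=cl[...,:2]-o; hx=d@X*1000-35; hy=d@Y*1000; z=cl[...,2]*1000
def st(n,m): print(n,m.sum(),np.percentile(z[m],[10,50,90]) if m.sum() else '')
ok=(z>40)&(z<120)
st('block',ok&(hx>-65)&(hx<-50)&(np.abs(hy)<60)); st('railL',ok&(hx>-65)&(hx<-10)&(hy>70)&(hy<78)); st('railR',ok&(hx>-65)&(hx<-10)&(hy<-70)&(hy>-78)); st('front',ok&(hx>-85)&(hx<-81)&(np.abs(hy)<60)); st('seal',ok&(hx>-79)&(hx<-75)&(np.abs(hy)<55)); st('flap',ok&(hx>15)&(hx<40)&(np.abs(hy)<60)); st('lip',ok&(hx>-5.5)&(hx<-2)&(np.abs(hy)<70))
m=ok&(z>85); print('extent',[np.percentile(q[m&(np.abs(hx)<100)&(np.abs(hy)<100)],[.5,99.5]) for q in (hx,hy)])
im=c['img'].astype(int); bl=ok&(im.sum(-1)<130)&(z>85)&(np.abs(hy)<80)&(hx<-50)&(hx>-95); print('seal',bl.sum(),[np.percentile(q[bl],[2,50,98]) for q in (hx,hy)])
pts=np.stack([hx[bl],hy[bl]],1).astype(np.float32); print(cv2.fitLine(pts,cv2.DIST_HUBER,0,.01,.01).ravel())
```

```text
[ 0.5197 -0.0882  0.1531]
rows 7 dist 289.0446195900301 rv [-0.0052  0.7633 -0.0042]
turn [[-0.001, 0.109, -0.001], [-0.001, 0.109, -0.001], [-0.001, 0.109, -0.001], [-0.001, 0.109, -0.001], [-0.001, 0.109, -0.001]] slide [[40.2, 0.4, 9.5], [38.9, 0.4, 13.8], [37.2, 0.4, 17.9], [35.0, 0.5, 21.9], [32.4, 0.5, 25.6]]
turn [[-0.001, 0.109, -0.001], [-0.001, 0.109, -0.001]] slide [[29.5, 0.5, 28.9], [26.1, 0.4, 32.0]]
block 1666 [66.6224 67.4299 68.2852]
railL 534 [88.6785 89.4286 90.1579]
railR 535 [88.6993 89.5438 90.3373]
front 725 [88.2743 89.3446 90.2462]
seal 676 [93.361  94.3659 95.1908]
flap 1426 [ 99.0915 100.3843 106.0617]
lip 737 [ 67.0293 101.0357 103.6392]
extent [array([-86.7885,  86.2496]), array([-78.9991,  78.7406])]Traceback (most recent call last):
  File "<stdin>", line 12, in <module>
    return _quantile_unchecked(
        a, q, axis, out, overwrite_input, method, keepdims, weights)
    return _ureduce(a,
                    func=_quantile_ureduce_func,
    ...<5 lines>...
                    overwrite_input=overwrite_input,
                    method=method)
    r = func(a, **kwargs)
    result = _quantile(arr,
                       quantiles=q,
    ...<2 lines>...
                       out=out,
                       weights=wgt)
    slices_having_nans = np.isnan(arr[-1, ...])
                                  ~~~^^^^^^^^^
IndexError: index -1 is out of bounds for axis 0 with size 0
```

Call:
jog_arm --turn '[[0,0.109,0],[0,0.109,0],[0,0.109,0],[0,0.109,0],[0,0.109,0]]' --slide '[[40.2,0.4,9.5],[38.9,0.4,13.8],[37.2,0.4,17.9],[35,0.4,21.9],[32.4,0.4,25.6]]' --grip '[5,5,5,5,5]'

```text
time: 13.5
tool_pos: [0.4926, -0.2936, 0.1419]
tcp_rot: [-0.652, 1.833, -1.824]
wrist_force: [0.1, -0.1, -2.0]
width: 0.099
```

Call:
jog_arm --turn '[[0,0.109,0],[0,0.109,0],[0,0,0],[0,0,0],[0,0,0]]' --slide '[[29.5,0.4,28.9],[26.1,0.4,32],[0,0,0],[0,0,0],[0,0,0]]' --grip '[5,5,5,5,5]'

```text
time: 14.0
tool_pos: [0.4842, -0.3736, 0.1411]
tcp_rot: [-0.472, 1.967, -1.957]
wrist_force: [0.2, -0.4, -1.5]
width: 0.1
```

Run:
```python
from h import *
np.set_printoptions(precision=4,suppress=True)
c=cam('wrist','w15'); p,r,s=tool(); print(p,s['width'],s['time'],s['wrist_force'],s['joint_vel'],r)
cl=cloud(c);t=(cl-p)@r*1000;im=c['img'].astype(int)
for v in range(120,260,20): print(v,[t[v,u].round(0).astype(int).tolist() for u in (250,290,345,390)])
pl=(t[...,1]>-2)&(t[...,1]<18)&(im[...,2]>80)&(np.abs(t[...,0])<90)&(np.abs(t[...,2])<70)
print(cv2.minAreaRect(t[pl][:,[0,2]].astype(np.float32)),np.median(t[pl][:,1]))
A=np.c_[t[pl][:,0],t[pl][:,2],np.ones(pl.sum())]; print('plane y=',np.linalg.lstsq(A,t[pl][:,1],rcond=None)[0])
k=cam('top','top1'); cv2.imwrite('pics/top1z.png',cv2.resize(k['img'][90:280,280:460,::-1],None,fx=3,fy=3))
plan([.4885,-.3755,.1065],np.radians(-63.2))
```

```text
[ 0.4844 -0.3733  0.1414] 0.09964868239940257 14.05 [-0.2564 -0.3783 -3.024 ] [ 0.0088 -0.0067 -0.0012 -0.0024 -0.0021 -0.0003] [[-0.8919 -0.0044  0.4522]
 [-0.4522  0.0033 -0.8919]
 [ 0.0024 -1.     -0.0049]]
120 [[-71, 4, -35], [-71, 4, -16], [-71, 3, 11], [-71, 2, 32]]
140 [[-62, 2, -35], [-62, 3, -16], [-62, 4, 11], [-62, 3, 33]]
160 [[-52, 4, -36], [-52, 4, -16], [-52, 3, 11], [-52, 3, 33]]
180 [[-42, 3, -37], [-42, 3, -17], [-42, 3, 11], [-41, 4, 34]]
200 [[-31, 3, -38], [-31, 4, -17], [-31, 4, 12], [-31, 4, 35]]
220 [[-20, 2, -38], [-20, 2, -17], [-20, 2, 12], [-20, 2, 35]]
240 [[-8, 4, -40], [-8, 3, -18], [-8, 4, 12], [-8, 4, 36]]
((0.42865753173828125, -0.044872283935546875), (151.7283477783203, 112.02074432373047), 0.15914611518383026) 3.5149775021256624
plane y= [-0.0023 -0.0018  3.4403]
rows 1 dist 35.46668010739337 rv [0.0043 0.0018 0.0023]
turn [[0.004, 0.002, 0.002]] slide [[-2.6, 35.2, 3.8]]
```

View pics/w15.png

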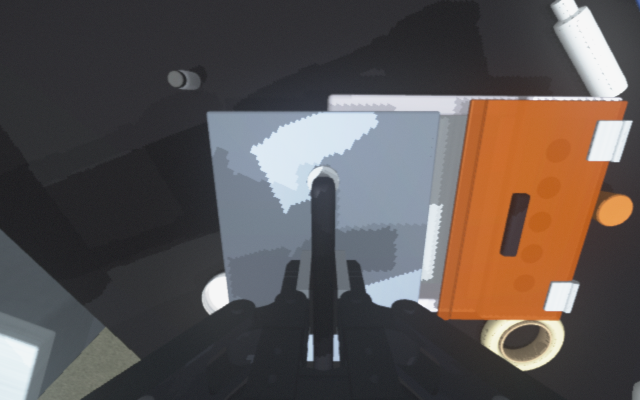

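View pics/top1z.png

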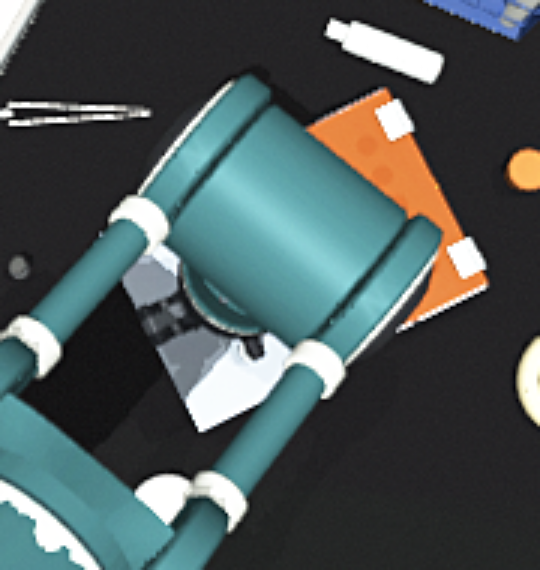

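Call:
jog_arm --turn '[[0.004,0.002,0.002],[0,0,0],[0,0,0],[0,0,0]]' --slide '[[-2.6,20,3.8],[0,15,0],[0,0,0],[0,0,0]]' --grip '[5,5,5,5]'

```text
time: 14.5
tool_pos: [0.4882, -0.3759, 0.1065]
tcp_rot: [-0.467, 1.963, -1.961]
wrist_force: [-0.2, -0.4, -1.2]
width: 0.098
```

```bash
cat > ck.py <<'E'
from h import *
import sys
np.set_printoptions(precision=4,suppress=True)
c=cam('wrist',sys.argv[1]); p,r,s=tool(); print(p,s['width'],s['time'],'F',s['wrist_force'],'M',s['torque']);print('Rz',r[2],'head',np.degrees(np.arctan2(r[1,2],r[0,2])))
cl=cloud(c);t=(cl-p)@r*1000;im=c['img'].astype(int)
o=np.array([.5110,-.4201]); a=np.radians(-63.2); X=np.array([np.cos(a),np.sin(a)]);Y=np.array([-X[1],X[0]])
d=p[:2]-o; print('tcp heater x,y',d@X*1000-35,d@Y*1000)
org=(im[...,0]>130)&(im[...,2]<90)&(im[...,0]>im[...,1]*1.5)&(t[...,1]<15)&(t[...,1]>-25)
P=t[org]; print('orange',len(P))
# front edge: per tool-x bin min z
E=[]
for b in np.arange(-80,80,6):
    q=P[(P[:,0]>b)&(P[:,0]<b+6)]
    if len(q)>15: E.append([b+3,np.percentile(q[:,2],1.5),np.median(q[q[:,2]<np.percentile(q[:,2],8)][:,1])])
E=np.array(E); print('flap edge z = a*x+b',np.polyfit(E[:,0],E[:,1],1),'resid',np.std(np.polyval(np.polyfit(E[:,0],E[:,1],1),E[:,0])-E[:,1]),'y edge',np.median(E[:,2]))
print('flap sides tool x',np.percentile(P[:,0],[.5,99.5]))
flat=P[(P[:,2]>np.median(E[:,1])+20)&(P[:,2]<np.median(E[:,1])+60)]
if len(flat)>50:
    A=np.c_[flat[:,0],flat[:,2],np.ones(len(flat))]; print('flap plane',np.linalg.lstsq(A,flat[:,1],rcond=None)[0])
pl=(t[...,1]>-3)&(t[...,1]<18)&(im[...,2]>im[...,0]-5)&(im[...,2]>80)&(np.abs(t[...,0])<80)&(np.abs(t[...,2])<57)&(np.abs(t[...,1]-3.5)<4)
Q=t[pl]; A=np.c_[Q[:,0],Q[:,2],np.ones(len(Q))]; print('plate plane',np.linalg.lstsq(A,Q[:,1],rcond=None)[0],cv2.minAreaRect(Q[:,[0,2]].astype(np.float32)))
E
python3 ck.py w16
```

```text
[ 0.4888 -0.3766  0.1073] 0.09609868179673106 14.55 F [-0.4167  0.3755 -3.1924] M [-0.0081  0.0328  0.0047]
Rz [ 0.0001 -1.      0.0007] head -63.267066958107684
tcp heater x,y -83.88055511917597 -0.2063159963366355
orange 35591
flap edge z = a*x+b [ 0.1231 83.4558] resid 7.375679041032194 y edge 4.6778436873715705
flap sides tool x [-77.2097  75.6082]
flap plane [-0.0008 -0.0003  7.4491]
plate plane [-0.0029  0.0005  4.0123] ((0.37827301025390625, -1.1114273071289062), (151.7191619873047, 111.7627182006836), 0.012130912393331528)
```

View pics/w16.png

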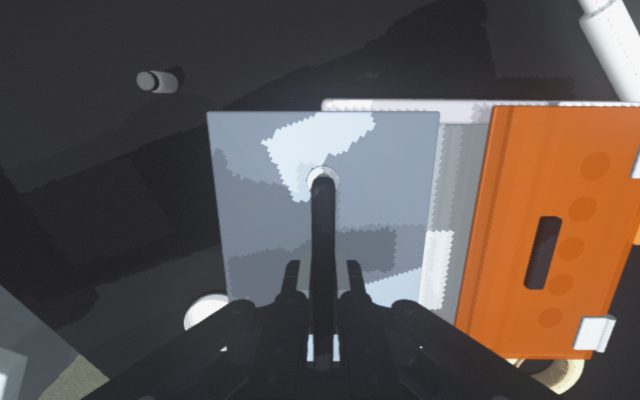

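Call:
jog_arm --turn '[[0,0,0],[0,0,0],[0,0,0],[0,0,0]]' --slide '[[0,5,0],[0,4,0],[0,1,0],[0,0,0]]' --grip '[5,5,5,5]'

```text
time: 14.95
tool_pos: [0.4895, -0.3776, 0.0981]
tcp_rot: [-0.464, 1.959, -1.964]
wrist_force: [0.9, 0.4, 1.7]
width: 0.096
```

```bash
python3 -c "
from h import *
p,r,s=tool();print(p,s['wrist_force'],s['torque'],r[2])"
```

```text
[ 0.48946165 -0.37755016  0.09811081] [0.90750349 0.3711176  1.70384632] [ 0.04877104 -0.1968878  -0.01837925] [-9.85512517e-04 -9.99995941e-01  2.67331778e-03]
```

Call:
jog_arm --turn '[[0,0,0],[0,0,0],[0,0,0],[0,0,0],[0,0,0]]' --slide '[[0,0.7,5],[0,0,5],[0,0,5],[0,0,4],[0,0,0]]' --grip '[5,5,5,5,5]'

```text
time: 15.45
tool_pos: [0.4975, -0.3949, 0.0966]
tcp_rot: [-0.465, 1.96, -1.964]
wrist_force: [-0.8, 0.8, 2.6]
width: 0.1
```

```bash
python3 ck.py w17
```

```text
[ 0.4975 -0.3948  0.0966] 0.09525521691194978 15.5 F [-0.4614  1.0571  1.5421] M [0.1761 0.1441 0.0236]
Rz [-0.     -1.      0.0021] head -63.3222863392654
tcp heater x,y -63.64939155357729 -0.6331251746689205
orange 38437
flap edge z = a*x+b [ 0.2216 67.0497] resid 12.968593440111293 y edge -5.832710278043739
flap sides tool x [-77.7371  73.6467]
flap plane [-0.001   0.0013 -3.2929]
plate plane [-0.0051  0.0041  3.0748] ((-1.7565078735351562, 0.2802276611328125), (155.83258056640625, 113.41632080078125), 0.027438202872872353)
```

View pics/w17.png

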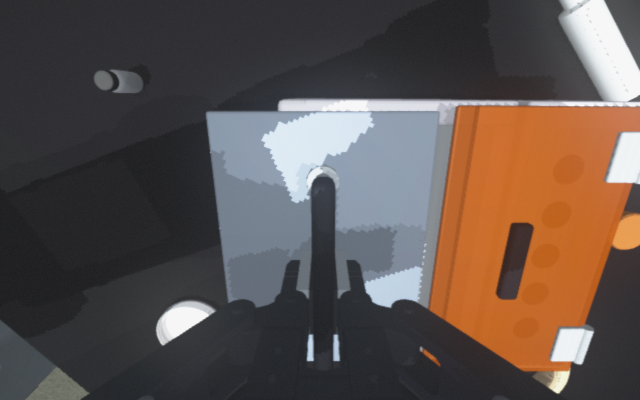

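Call:
jog_arm --turn '[[0,0,0],[0,0,0],[0,0,0],[0,0,0],[0,0,0]]' --slide '[[0,0,4],[0,0,4],[0,0,4],[0,0,4],[0,0,0]]' --grip '[5,5,5,5,5]'

```text
time: 16.0
tool_pos: [0.5048, -0.409, 0.0967]
tcp_rot: [-0.465, 1.96, -1.964]
wrist_force: [-1.0, 2.0, 3.9]
width: 0.094
```

```bash
python3 ck.py w18
```

```text
[ 0.5048 -0.409   0.0967] 0.0955008340274221 16.05 F [-0.5723  1.351   3.572 ] M [0.3801 0.1642 0.0644]
Rz [-0.0002 -1.      0.0022] head -63.312840727307005
tcp heater x,y -47.7076190469559 -0.4820904936316935
orange 37033
flap edge z = a*x+b [ 0.2888 54.6128] resid 13.012536823150793 y edge -5.776201038934438
flap sides tool x [-77.3728  71.4946]
flap plane [-0.0012  0.0013 -3.2433]
plate plane [-0.0063  0.005   3.0259] ((-2.0136260986328125, 0.17044830322265625), (155.25498962402344, 113.52611541748047), 0.02958591841161251)
```

View pics/w18.png

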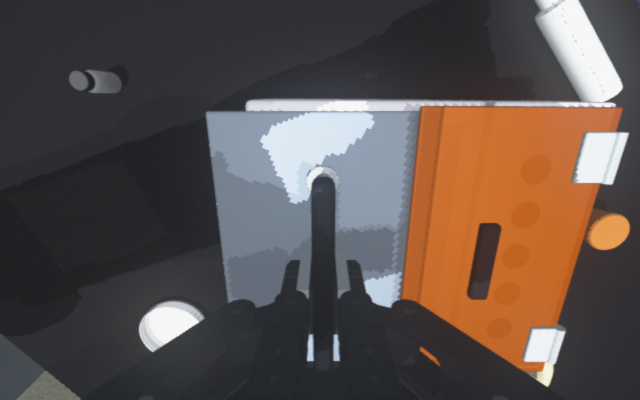

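Call:
jog_arm --turn '[[0,0,0],[0,0,0],[0,0,0],[0,0,0],[0,0,0]]' --slide '[[0,0,4],[0,0,4],[0,0,4],[0,0,4],[0,0,1]]' --grip '[5,5,5,5,5]'

```text
time: 16.55
tool_pos: [0.5121, -0.4233, 0.0968]
tcp_rot: [-0.465, 1.962, -1.962]
wrist_force: [-1.8, 6.0, 6.5]
width: 0.099
```

```bash
python3 ck.py w19
```

```text
[ 0.5121 -0.4234  0.0968] 0.10167258046097381 16.6 F [-1.3237  3.9962  6.1533] M [0.8037 0.4119 0.013 ]
Rz [-0.0001 -1.      0.0003] head -63.31729599080476
tcp heater x,y -31.591366790790477 -0.509245266457834
orange 35516
flap edge z = a*x+b [ 0.3283 40.6488] resid 13.054984561456127 y edge -5.690005211404728
flap sides tool x [-77.3523  56.067 ]
flap plane [-0.0015  0.0001 -3.1377]
plate plane [-0.006   0.0045  3.0847] ((-1.704132080078125, 0.012409210205078125), (113.45929718017578, 156.21917724609375), 89.83808898925781)
```

Call:
jog_arm --turn '[[0,0,0],[0,0,0],[0,0,0],[0,0,0]]' --slide '[[0,0,2],[0,0,2],[0,0,1],[0,0,0]]' --grip '[5,5,5,5]'

```text
time: 17.0
tool_pos: [0.5142, -0.4276, 0.0968]
tcp_rot: [-0.465, 1.962, -1.962]
wrist_force: [-3.0, 3.9, 5.1]
width: 0.093
```

```bash
python3 ck.py w20
```

```text
[ 0.5142 -0.4276  0.0968] 0.09409474882937023 17.05 F [-2.3609  4.5564  5.8385] M [0.8858 0.4235 0.0305]
Rz [ 0.0001 -1.      0.0001] head -63.31301847782195
tcp heater x,y -26.88037301456403 -0.5699704884942116
orange 35076
flap edge z = a*x+b [ 0.3622 37.511 ] resid 14.077803311803509 y edge -5.764647549529362
flap sides tool x [-77.4043  52.1725]
flap plane [-0.0011 -0.0007 -3.1601]
plate plane [-0.0069  0.0041  2.9836] ((-1.913787841796875, -0.2515525817871094), (155.5865020751953, 113.2676010131836), 0.03690822422504425)
```

View pics/w20.png

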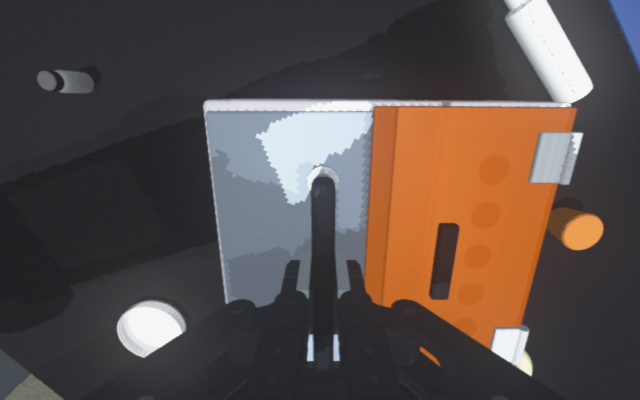

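Call:
jog_arm --turn '[[0,0,0],[0,0,0],[0,0,0],[0,0,0]]' --slide '[[0,0,1],[0,0,1],[0,1,0],[0,0,0]]' --grip '[5,5,5,5]'

```text
time: 17.45
tool_pos: [0.5149, -0.429, 0.0966]
tcp_rot: [-0.466, 1.963, -1.962]
wrist_force: [-4.3, 7.9, 10.8]
width: 0.096
```

```bash
python3 ck.py w21
cat > fl.py <<'E'
from h import *
np.set_printoptions(precision=4,suppress=True)
# cover tilt & height in world, scene + wrist cams
o=np.array([.5110,-.4201]); a=np.radians(-63.2); X=np.array([np.cos(a),np.sin(a)]);Y=np.array([-X[1],X[0]])
for n in ('wrist','scene'):
    c=cam(n,'fl_'+n+str(np.random.randint(1e6)))
    cl=cloud(c);d=cl[...,:2]-o;hx=d@X*1000-35;hy=d@Y*1000;z=cl[...,2]*1000
    def fit(nm,m):
        if m.sum()<30: print(n,nm,'few',m.sum());return
        A=np.c_[hx[m],hy[m],np.ones(m.sum())]; k=np.linalg.lstsq(A,z[m],rcond=None)[0]
        m2=m.copy(); m2[m]=np.abs(A@k-z[m])<1.5; A=np.c_[hx[m2],hy[m2],np.ones(m2.sum())];k=np.linalg.lstsq(A,z[m2],rcond=None)[0]
        print(n,nm,m2.sum(),'dz/dx,dz/dy',k[:2],'z at x=-40:',k[2]-40*k[0],'med',np.median(z[m2]))
    pl=(z>90)&(z<99)&(hx>-80)&(hx<-10)&(np.abs(hy)<73); fit('plate',pl)
    fit('flap',(z>95)&(z<106)&(hx>15)&(hx<70)&(np.abs(hy)<70))
    q=(z>86)&(z<99)&(hx<-60)&(hx>-95)&(np.abs(hy)<60)
    pr=[]
    for b in range(-92,-66,2):
        mm=q&(hx>=b)&(hx<b+2); pr.append((b,int(mm.sum()),round(float(np.median(z[mm])),1) if mm.sum() else 0))
    print(pr)
E
python3 fl.py
```

```text
[ 0.5149 -0.429   0.0966] 0.09682748696759695 17.5 F [-3.0587  6.1274  9.6885] M [1.0962 0.6506 0.0445]
Rz [ 0.0001 -1.     -0.0006] head -63.31123812635811
tcp heater x,y -25.32293121187267 -0.5195851341174619
orange 34965
flap edge z = a*x+b [ 0.3757 36.6325] resid 14.170319361728392 y edge -5.894466881847654
flap sides tool x [-77.3562  51.1368]
flap plane [-0.0014 -0.0014 -3.3293]
plate plane [-0.0079  0.0004  3.0092] ((-1.6639938354492188, -0.0105438232421875), (113.93109130859375, 156.0960235595703), 89.97345733642578)
wrist plate 19477 dz/dx,dz/dy [ 0.0002 -0.0012] z at x=-40: 93.53609556203399 med 93.48921635171803
wrist flap 19048 dz/dx,dz/dy [-0.0008 -0.0013] z at x=-40: 100.07910037802559 med 99.96782420246973
[(-92, 0, 0), (-90, 0, 0), (-88, 28, 87.3), (-86, 434, 88.8), (-84, 388, 89.5), (-82, 335, 93.3), (-80, 578, 93.5), (-78, 596, 93.5), (-76, 577, 93.5), (-74, 586, 93.5), (-72, 586, 93.5), (-70, 578, 93.5), (-68, 607, 93.5)]
scene plate 637 dz/dx,dz/dy [ 0.0006 -0.0018] z at x=-40: 92.73723347398155 med 92.76319827120683
scene flap 792 dz/dx,dz/dy [-0.0041  0.0012] z at x=-40: 99.67858424399225 med 99.28535926695997
[(-92, 0, 0), (-90, 0, 0), (-88, 1, 87.1), (-86, 21, 88.3), (-84, 5, 90.1), (-82, 20, 91.8), (-80, 25, 92.7), (-78, 26, 92.7), (-76, 36, 92.6), (-74, 23, 92.4), (-72, 23, 93.0), (-70, 28, 92.6), (-68, 28, 93.1)]
```

Call:
jog_arm --turn '[[0,0,0],[0,0,0],[0,0,0],[0,0,0],[0,0,0]]' --slide '[[0,1,0],[0,0,0],[0,0,0],[0,0,0],[0,0,0]]' --grip '[5,5,5,5,5]'

```text
time: 18.1
tool_pos: [0.5149, -0.429, 0.0965]
tcp_rot: [-0.466, 1.963, -1.962]
wrist_force: [-5.9, 7.7, 13.6]
width: 0.099
```

```bash
python3 ck.py w22; python3 fl.py
```

```text
[ 0.5149 -0.429   0.0965] 0.0993236857961616 18.15 F [-5.778   8.1169 13.9841] M [ 1.3543  0.9229 -0.0357]
Rz [ 0.0001 -1.     -0.0004] head -63.30845457350869
tcp heater x,y -25.334581363349443 -0.531851931482011
orange 34985
flap edge z = a*x+b [ 0.3772 36.7361] resid 14.29086218634105 y edge -5.9492505206766575
flap sides tool x [-77.3757  51.1718]
flap plane [-0.0011 -0.0013 -3.382 ]
plate plane [-0.0082 -0.0006  3.007 ] ((-2.0360946655273438, 0.047023773193359375), (155.2961883544922, 113.95755767822266), 0.02568378485739231)
wrist plate 19431 dz/dx,dz/dy [ 0.001 -0.001] z at x=-40: 93.43333874370919 med 93.3895012909991
wrist flap 19107 dz/dx,dz/dy [-0.0004 -0.0015] z at x=-40: 100.04328229168587 med 99.96940541945796
[(-92, 0, 0), (-90, 0, 0), (-88, 27, 87.6), (-86, 438, 88.9), (-84, 401, 89.3), (-82, 335, 93.2), (-80, 573, 93.4), (-78, 610, 93.4), (-76, 570, 93.4), (-74, 587, 93.4), (-72, 580, 93.4), (-70, 588, 93.3), (-68, 587, 93.4)]
scene plate 632 dz/dx,dz/dy [0.0018 0.0013] z at x=-40: 92.72396210455194 med 92.68073424198576
scene flap 808 dz/dx,dz/dy [-0.0072  0.0007] z at x=-40: 99.78806704683626 med 99.17976736380679
[(-92, 0, 0), (-90, 0, 0), (-88, 0, 0), (-86, 17, 88.3), (-84, 12, 90.6), (-82, 15, 92.1), (-80, 28, 92.8), (-78, 30, 93.2), (-76, 30, 92.6), (-74, 30, 92.0), (-72, 17, 92.6), (-70, 31, 92.8), (-68, 25, 92.6)]
```

View pics/w22.png

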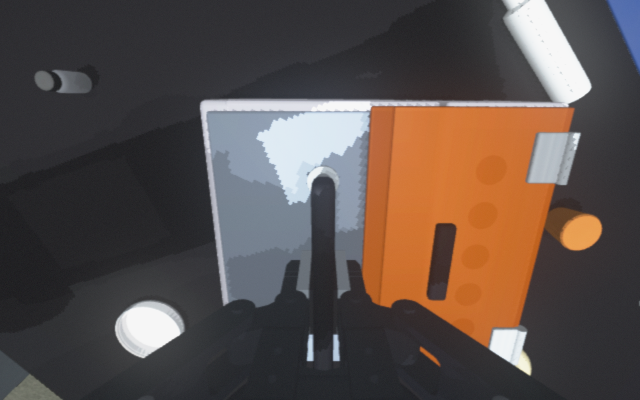

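All is stable: the cover is flat, square, at the stop and pressed down, and the flap is shut. I'm handing in the job.

```bash
python3 -c "
from h import *
print(bot.finish_job()); s=bot.read_state(); print(s['time'],s['tool_pos'],s['wrist_force'])"
```

```text
the job is handed in; nothing more can be done
None
the job is handed in; nothing more can be done
```

I placed the red-capped vial in the middle well and slid the cover under the flap to the stop. I handed in at about 18 s with the gripper still holding the cover down. No verdict was reported.

**Last checks:**
- **Vial:** after release its cap stood at the same height as its two neighbours (81.6 mm against 81.6 and 81.8 mm) and within about 1 mm of the midpoint between them. The cover hid it after that, so this was not rechecked at the end.
- **Cover position:** the gripper centre, which held the middle of the handle, read x ≈ -25.3 mm and y ≈ -0.5 mm in the heater frame. The cover's heading was within about 0.1° of square. Home is x -26, y 0.
- **Cover flatness:** the tilt was about 0.001 rad in the wrist view and 0.002 rad in the scene view. Its top read 93.4 mm, which puts its underside on the rails.
- **Pressing:** the wrist force was about 14 N upward, plus about 9–10 N against the stop. I infer the seal strip is level from the flat cover; I could not see it directly.
- **Flap:** its plane did not change in the wrist view throughout the slide. The scene view gave a slope of -0.004 to -0.007 rad, well inside the 0.03 limit.

**Disagreements:**
- **Fingertips:** the depth image put the fingertips about 10 mm behind the TCP, not 17 mm ahead as the text says. My first grasp of the vial closed above it, so I regrasped about 28 mm lower.
- **Release force:** the wrist force read about 5 N as the vial was let go.

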